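# Set up the load stand: rod, buffer, ring weights by size, locking collar

### The arm

A 6-joint arm with a two-finger parallel gripper is mounted at the origin on a cart in front of the work surface, level with it; the furniture and walls round the work are solid. World frame = base frame: x ahead of the robot, y to its left, z up, the work surface at z = 0. Lengths are in m, angles in rad, forces in N, time in s.
With the tool pointing down it reaches from about 0.4 to 0.925 m from the base axis. Payload 3.4 kg.
Tool frame: the origin (TCP) lies at the very end of the fingers, on their centre line; the grasp point (between the pads) lies 19 mm behind it; z points along the fingers, y is the line along which they close (so a half turn about z gives the same grasp; the last joint's range is limited). The gripper opens to 85 mm and grips with 20 to 120 N. Pads are 22 mm wide; open, the fingers measure 114 mm over their backs; the gripper's body (76 mm by 85 mm) begins 54 mm behind the grasp point. The pads swing forward as they close: fully open they stand 13 mm farther back than shut.
Start: joints at [-1.234, 0.307, 1.506, -0, 1.328, -0.073], TCP at [0.23, -0.527, 0.231] pointing down, gripper open.
Joint ranges: [-3.12, 3.12], [-1.05, 2.28], [0.14, 2.33], [-1.42, 4.57], [0.1, 2.73], [-2.68, 2.68]. Speed limits (rad/s): [2.57, 2.57, 3.14, 3.14, 3.14, 3.14].

### API

Orientations are given as a 3x3 rotation matrix whose columns are the frame's x, y, z axes.
In Python, from station import arm gives the robot as it stands.
- The arm moves only by the tool servo_tool, never from a script. Its argument "steps" is a list of rows, each an object with "dp": the shift along the tool's x, y, z as a fraction of full scale, a list of three; "spin": the turn about the tool's z as a fraction of full scale. A call has 1 to 8 rows; each row is the pose to reach, as a shift and turn from the pose commanded when the call began, along the tool's axes at that moment, turning the shorter way round; what a row does not reach only later rows make up. Full scale, the value 1, is 100 cm for a shift and 180 degrees for a turn. A row lasts 1/10 s, in which the tool goes at most 50 mm and 8.59 degrees, less where a joint would pass 70% of its speed; a pose out of reach is approached as far as the arm can. A call with a number of a shift or a turn outside -1 to 1 is refused whole. A call with a gripper value outside its range is refused whole. "hand" is the opening, from 0 (shut) to 1 (fully open), set as the call begins (left out, the last holds). The fingers move at their own pace and stop on an object; "grip_force" is the grip in N (left out, the last holds). Time passes only in rows, so rows that repeat a pose let the fingers close. It gives the time, the measured TCP pose, the force, the opening and the grip force at its end, in the units of the state.
- arm.sense(): the state, without advancing time (a new reading comes with each control period).
- arm.capture(name): name is "scene" or "side" or "wrist"; returns the picture (480x640x3 uint8, red, green, blue); there is no depth.
- arm.calibration(name): a dict with "intrinsics" (3x3 intrinsics, pixels), "view" (4x4, takes a point from world to camera coordinates). Camera axes: x right, y down, z forward; pixel columns grow to the right and rows downward; lengths in m; the calibration is good to about 2 mm. A picture is of the moment at which its call begins: read the wrist's pose just before it. calibration takes no time and is no camera call; for the wrist camera it gives the pose at the moment of the call.
- arm.hand_in(): hands the job in; it is judged then, once.
The state is a dict: "time": time; "joints": joint angles; "dq": joint speeds; "joint_efforts": joint torques, N m; "eef_pos": TCP position; "eef_rot": TCP orientation; "force": force on the tool from outside, world axes, zero at the start; "moment": the same for the moment, N m; "gripper_width": finger opening in m; "grasp_force": force on a finger pad.
Only numpy, scipy, OpenCV 4.12 (cv2) and the standard library are available. Lean on these libraries where they do the work, as an engineer would, in place of code of your own. Each camera call takes 0.05 s, during which the arm holds its last target. There are 200 camera calls.

### The job

Set up the load stand: pull the load rod out of the rack and stand it fully home in the stand's socket, then thread the rubber buffer, all the steel ring weights laid out (two or three of them, the largest lowest, the smallest on top) and last the brass locking collar onto its spindle, one after another, each lying flat on the one below. Leave the beaker, the vial and the glass dish where they are.

Things in the scene. Friction and masses are not known exactly. Their poses are not given: they have to be found in the camera images.
- stand: Load stand, fixed: round grey foot 80 mm across and 11 mm high, on it an aluminium column 44 mm across whose top is 55 mm above the bench, with an upright socket in its middle. Origin: centre of its underside.
- stand_socket (a point): Centre of the mouth of the stand's socket, on the column's top face (55 mm above the bench). The socket is round, 15 mm wide, 52 mm deep, upright.
- rack: Grey plastic rack, fixed: block 40 mm (x) by 84 mm (y), 60 mm high, on a foot of 52 x 96 mm, 6 mm high, with two upright 15 mm holes 54 mm deep at y = -21 mm and y = +21 mm; the load rod stands in the one at y = -21 mm, the other is empty. Origin: centre of its underside.
- rod: Loose steel load rod, 120 g, upright in the rack, flange on the rack's top. Flange 30 mm across, 6 mm thick; tail 12 mm across, 50 mm long below it (last 8 mm taper to 6 mm); spindle 12 mm across, 62 mm long above it (top 10 mm taper to 5 mm). Origin: centre of the flange's underside, z towards the spindle's tip (+68 mm). Home in the stand, its origin is at stand_socket, with 1.5 mm side play.
- buffer: Loose black rubber buffer ring lying flat, 44 mm outside diameter, 8 mm thick, centre bore 16 mm, 30 g. Origin: centre of its underside.
- weight_64: Plain steel ring weight lying flat, 64 mm outside diameter, 12 mm thick, centre bore 16 mm. Origin: centre of its underside, z up along the bore axis. 260 g. May be absent.
- weight_56: Plain steel ring weight lying flat, 56 mm outside diameter, 12 mm thick, centre bore 16 mm. Origin: centre of its underside, z up along the bore axis. 200 g. May be absent.
- weight_48: Plain steel ring weight lying flat, 48 mm outside diameter, 12 mm thick, centre bore 16 mm. Origin: centre of its underside, z up along the bore axis. 140 g. May be absent.
- weight_40: Plain steel ring weight lying flat, 40 mm outside diameter, 12 mm thick, centre bore 16 mm. Origin: centre of its underside, z up along the bore axis. 90 g. May be absent.
- collar: Loose brass locking collar standing on its end, a short ribbed tube: 30 mm outside diameter, 16 mm high, straight bore 16 mm, 60 g; it drops on plainly, there is no thread. Origin: centre of its underside.
- glass_beaker: Bystander: low glass beaker, 56 mm across, 72 mm high. Origin: centre of its underside.
- vial: Bystander: small white screw vial with black cap, 28 mm across, 64 mm high. Origin: centre of its underside.
- dish: Bystander: flat glass dish with copper chips, 62 mm across, 14 mm high. Origin: centre of its underside.
There are look-alikes about, which are no part of the job. What is shaped like the weight_56 but blue or pink is not meant.

How it is judged:
On the way, in this order (a step that is already met when the one before it is completed fails the run):
1. the load rod stands in the stand's socket, flange down on the column (horizontal distance between rod and stand_socket below 0.004 m and z of rod in the frame of stand_socket below 0.003 m and angle between rod's own z axis and vertical below 0.05 rad), for 0.2 s.
2. the rubber buffer lies on the rod's flange (all of step 1 and horizontal distance between buffer and rod below 0.005 m and z of buffer in the frame of rod between 0.003 and 0.009 m and angle between buffer's own z axis and vertical below 0.06 rad), for 0.2 s.
3. the 64 mm weight, if there is one, is on the spindle above all larger ones (horizontal distance between weight_64 and rod below 0.005 m and z of weight_64 in the frame of rod between 0.01 and 0.018 m and angle between weight_64's own z axis and vertical below 0.06 rad), for 0.2 s.
4. the 56 mm weight, if there is one, is on the spindle above all larger ones (horizontal distance between weight_56 and rod below 0.005 m and z of weight_56 in the frame of rod between 0.01 and 0.03 m and angle between weight_56's own z axis and vertical below 0.06 rad and z of weight_56 in the frame of weight_64 above 0.009 m), for 0.2 s.
5. the 48 mm weight, if there is one, is on the spindle above all larger ones (horizontal distance between weight_48 and rod below 0.005 m and z of weight_48 in the frame of rod between 0.01 and 0.042 m and angle between weight_48's own z axis and vertical below 0.06 rad and z of weight_48 in the frame of weight_64 above 0.009 m and z of weight_48 in the frame of weight_56 above 0.009 m), for 0.2 s.
6. the 40 mm weight, if there is one, is on the spindle above all larger ones (horizontal distance between weight_40 and rod below 0.005 m and z of weight_40 in the frame of rod between 0.01 and 0.042 m and angle between weight_40's own z axis and vertical below 0.06 rad and z of weight_40 in the frame of weight_64 above 0.009 m and z of weight_40 in the frame of weight_56 above 0.009 m and z of weight_40 in the frame of weight_48 above 0.009 m), for 0.2 s.
At the end, for the whole second after the job is handed in: Rod home in the stand: within 3 mm in height, 4 mm sideways, 0.05 rad upright. On its spindle, at rest, flat within 0.06 rad, centred within 5 mm: the buffer on the flange, each weight present above all larger ones, the collar on top; none higher than 4 mm above where a full pack puts it (all of step 2 and all of step 3 and all of step 4 and all of step 5 and all of step 6 and horizontal distance between collar and rod below 0.005 m and z of collar in the frame of rod between 0.03 and 0.054 m and angle between collar's own z axis and vertical below 0.06 rad and z of collar in the frame of weight_64 above 0.009 m and z of collar in the frame of weight_56 above 0.009 m and z of collar in the frame of weight_48 above 0.009 m and z of collar in the frame of weight_40 above 0.009 m and linear speed of each of rod, buffer, collar, weight_64, weight_56, weight_48, weight_40 below 0.02 m/s); the robot touches nothing.
It fails at once if the beaker is shifted by more than 15 mm or tipped over (distance of glass_beaker from where it was at the start of the episode above 0.015 m or angle between glass_beaker's own z axis and vertical above 0.4 rad).
It fails at once if the vial is shifted by more than 15 mm or tipped over (distance of vial from where it was at the start of the episode above 0.015 m or angle between vial's own z axis and vertical above 0.4 rad).
It fails at once if the glass dish is shifted by more than 15 mm or tipped over (distance of dish from where it was at the start of the episode above 0.015 m or angle between dish's own z axis and vertical above 0.4 rad).
Of weight_64, weight_56, weight_48, weight_40 only 2 to 3 are there at a start; the rules pass over those that are not, and their reading is None.
At some moment in a run one of buffer, weight_64, weight_56, weight_48, weight_40, collar may be knocked a few centimetres aside while the robot is not near it.
Once in a run the grip may slacken for a moment while it holds something.
It also fails if it takes over 192 s, if anything falls off the work surface, if the arm or the gripper's body presses on something with over 40 N, if the wrist force passes 120 N, or if a joint passes its speed limit or range.

## Working session

There is one attempt and no reset: what is moved stays moved. The work goes in short steps, Python scripts to look and compute and a tool call to move; the robot and the scene stay as the last step left them, time stands still between calls to the robot, and variables do not carry over. Pictures are saved under pics/ and viewed, at most 14 in all, crops included, and the job is handed in when it is done.

Besides the shell and the picture viewer there is one more tool, called after "Request:" as name([rows], argument=value, ...), one row to a line, values as JSON. servo_tool: Moves the arm, as the interface text tells. Shift numbers are shares of 100 cm and turn numbers shares of 180 degrees, none past 1 either way. Its arguments: {"type":"object","properties":{"steps":{"type":"array"},"hand":{"type":"number"},"grip_force":{"type":"number"}},"required":["steps"]}

```bash
ls; mkdir -p pics
python3 - <<'E'
from station import arm
import cv2,numpy as np
np.set_printoptions(precision=3,suppress=True)
s=arm.sense();print(s['time'],s['eef_pos'],s['eef_rot'],s['gripper_width'])
for n in ['scene','side']:
    im=arm.capture(n);cv2.imwrite(f'pics/{n}0.png',im[:,:,::-1]);c=arm.calibration(n);print(n,c['intrinsics'],c['view'])
E
```

```text
pics
0.0 [ 0.229 -0.527  0.23 ] [[ 0.917  0.399 -0.001]
 [ 0.399 -0.917  0.002]
 [ 0.    -0.002 -1.   ]] 0.08558638215536163
scene [[527.519   0.    327.076]
 [  0.    527.519 233.27 ]
 [  0.      0.      1.   ]] [[ 0.164 -0.986  0.015  0.06 ]
 [-0.825 -0.145 -0.546  0.488]
 [ 0.54   0.077 -0.838  0.71 ]
 [ 0.     0.     0.     1.   ]]
side [[452.495   0.    313.903]
 [  0.    452.495 241.414]
 [  0.      0.      1.   ]] [[ 1.    -0.006 -0.002 -0.502]
 [-0.005 -0.606 -0.796  0.152]
 [ 0.003  0.796 -0.606  0.755]
 [ 0.     0.     0.     1.   ]]
```

View pics/scene0.png

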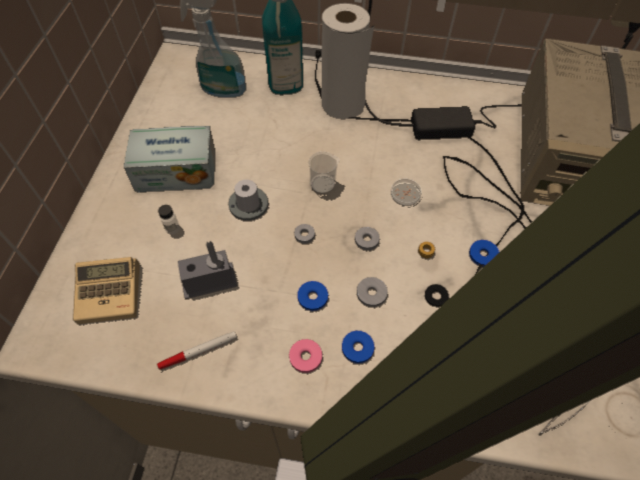

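View pics/side0.png

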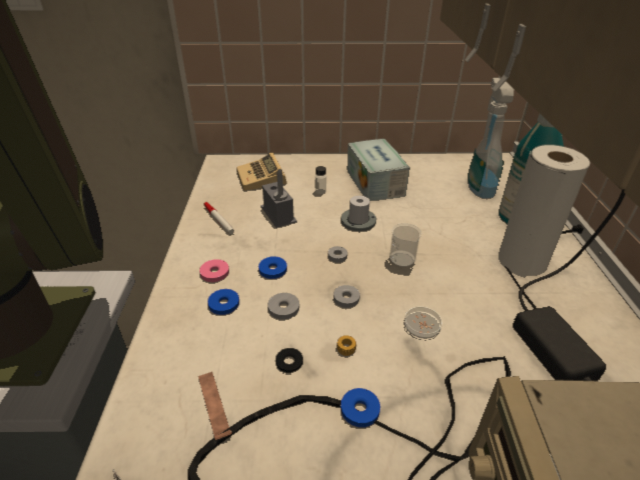

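```bash
cat > h.py <<'E'
from station import arm
import cv2,numpy as np
np.set_printoptions(precision=4,suppress=True)
def ray(c,uv,z):
    "pixels -> world points on plane z"
    V=c['view'];R=V[:3,:3];o=-R.T@V[:3,3]
    uv=np.atleast_2d(np.asarray(uv,float))
    d=np.c_[uv,np.ones(len(uv))]@np.linalg.inv(c['intrinsics']).T@R
    return o+d*((z-o[2])/d[:,2])[:,None]
def proj(c,p):
    q=c['view'][:3,:3]@np.asarray(p,float)+c['view'][:3,3];q=c['intrinsics']@q
    return q[:2]/q[2]
def masks(im):
    f=cv2.GaussianBlur(im,(3,3),0).astype(float);r,g,b=f[...,0],f[...,1],f[...,2]
    br=b/(r+1)
    k=lambda m:m.astype(np.uint8)
    return dict(grey=k((br>.88)&(br<1.25)&(r>35)),brass=k((br<.5)&(r>60)),black=k(r<40),blue=k(br>1.6))
def blobs(m,amin=30,amax=20000):
    out=[]
    for c in cv2.findContours(m,cv2.RETR_EXTERNAL,cv2.CHAIN_APPROX_NONE)[0]:
        a=cv2.contourArea(c)
        if amin<a<amax: out.append((cv2.fitEllipse(cv2.convexHull(c)) if len(cv2.convexHull(c))>4 else None,a,c))
    return out
E
python3 - <<'E'
from h import *
for n in ['scene','side']:
    im=cv2.imread(f'pics/{n}0.png')[:,:,::-1];c=arm.calibration(n);M=masks(im)
    for k,z in [('grey',.006),('brass',.008),('black',.004)]:
        for e,a,ct in blobs(M[k],80,6000):
            if e is None: continue
            p=ray(c,e[0],z)[0]
            L=ray(c,ct[:,0],z)[:,:2];w=np.ptp(L,axis=0)
            if .2<p[0]<1 and abs(p[1])<.6: print(n,k,np.round(e[0]),a,p[:2],w)
E
```

```text
scene grey [171. 160.] 4799.5 [0.6865 0.5099] [0.1948 0.2143]
scene brass [173. 360.] 208.0 [0.2669 0.3652] [0.0327 0.0428]
scene brass [426. 249.] 179.0 [ 0.5554 -0.0378] [0.0351 0.0286]
scene brass [190. 176.] 191.0 [0.648  0.4549] [0.0345 0.0539]
scene black [358. 347.] 683.0 [0.3427 0.0652] [0.0547 0.0503]
scene black [436. 295.] 314.5 [ 0.4639 -0.062 ] [0.0395 0.0383]
scene black [313. 296.] 578.0 [0.4241 0.1578] [0.0547 0.051 ]
scene black [483. 253.] 454.0 [ 0.5687 -0.1455] [0.0578 0.0509]
scene black [520. 302.] 1016.5 [ 0.4756 -0.2108] [0.5831 0.5744]
scene black [573. 168.] 161.0 [ 0.816  -0.3334] [0.0213 0.0676]
scene black [442. 123.] 528.0 [ 0.8974 -0.053 ] [0.0762 0.1391]
scene black [220.  88.] 107.0 [0.9191 0.4692] [0.0262 0.0903]
scene black [217.  74.] 568.5 [0.9652 0.4883] [0.0679 0.1141]
side grey [378. 185.] 271.0 [0.6638 0.4712] [0.0578 0.1277]
side grey [485. 173.] 295.0 [0.9492 0.527 ] [0.1241 0.2028]
side brass [346. 345.] 283.0 [ 0.5529 -0.0372] [0.0296 0.0385]
side black [209. 458.] 256.5 [ 0.3657 -0.216 ] [0.0422 0.056 ]
side black [509. 459.] 202.5 [ 0.7507 -0.2206] [0.0085 0.0661]
side black [351. 441.] 1678.5 [ 0.5494 -0.1949] [0.3136 0.1277]
side black [289. 360.] 423.5 [ 0.4624 -0.0632] [0.0378 0.0421]
side black [560. 343.] 1208.0 [ 0.8983 -0.0323] [0.1086 0.1305]
side black [223. 302.] 519.0 [0.3404 0.0652] [0.051  0.0578]
side black [272. 268.] 394.5 [0.4217 0.1578] [0.0496 0.0569]
side black [478. 169.] 199.0 [0.9396 0.5534] [0.046  0.1659]
```

Run:
```python
from h import *
for n,P in [('scene',[(362,291),(359,238),(296,233),(390,265),(246,198),(205,290),(200,262),(213,250),(240,212),(245,184)]),('side',[(275,305),(337,296),(330,254),(310,330),(359,203),(348,224),(280,210),(360,212)])]:
    im=cv2.imread(f'pics/{n}0.png')[:,:,::-1]
    for u,v in P: print(n,u,v,im[v,u])
a=cv2.imread('pics/scene0.png')[150:320,150:320]; b=cv2.imread('pics/side0.png')[160:330,220:390]
cv2.imwrite('pics/crop1.png',cv2.resize(np.hstack([a,b]),None,fx=2.35,fy=2.35,interpolation=cv2.INTER_CUBIC))
```

```text
scene 362 291 [134 123 114]
scene 359 238 [138 126 118]
scene 296 233 [138 127 118]
scene 390 265 [196 173 147]
scene 246 198 [70 64 60]
scene 205 290 [41 37 36]
scene 200 262 [105  96  92]
scene 213 250 [56 50 46]
scene 240 212 [104 100  91]
scene 245 184 [158 145 136]
side 275 305 [143 132 118]
side 337 296 [142 131 117]
side 330 254 [142 132 118]
side 310 330 [208 185 152]
side 359 203 [183 169 151]
side 348 224 [104 102  88]
side 280 210 [46 43 39]
side 360 212 [80 74 66]
```

View pics/crop1.png

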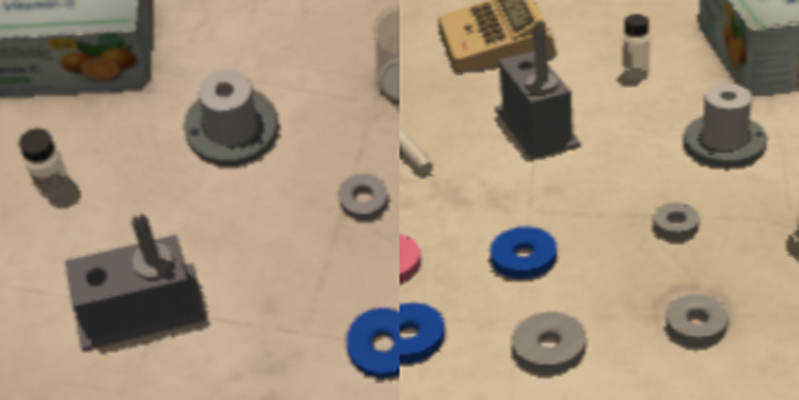

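```bash
sed -i 's/(br>.88)&(br<1.25)&(r>35)/(br>.79)\&(br<1.25)\&(r>100)\&(r<165)/' h.py
python3 - <<'E'
from h import *
for n,S in [('scene',[(372,291),(367,238),(304,233)]),('side',[(283,305),(346,296),(338,254)])]:
    im=cv2.imread(f'pics/{n}0.png')[:,:,::-1];c=arm.calibration(n);M=masks(im)
    for e,a,ct in blobs(cv2.morphologyEx(M['grey'],cv2.MORPH_OPEN,np.ones((3,3),np.uint8)),80,6000):
        if min(np.hypot(*(np.array(e[0])-s)) for s in S)<10:
            L=ray(c,ct[:,0],.012)[:,:2]
            print(n,np.round(e[0]),a,ray(c,e[0],.009)[0][:2],'w',np.ptp(L,axis=0))
cs,cd=arm.calibration('scene'),arm.calibration('side')
print('socket',ray(cs,(245.3,188.5),.055),ray(cd,(359.6,200.9),.055))
print('rodtip',ray(cs,(209.6,243.0),.128),ray(cd,(279.1,170.5),.128))
print('rodflange',ray(cs,(215.5,261.5),.066))
print('rackholeE',ray(cs,(150+97/2.35,150+277/2.35),.06),ray(cd,(220+126/2.35,160+65/2.35),.06))
E
```

```text
scene [372. 290.] 610.5 [0.4508 0.0545] w [0.0536 0.0536]
scene [367. 237.] 357.5 [0.5635 0.0774] w [0.0449 0.0453]
scene [304. 232.] 235.5 [0.5531 0.198 ] w [0.0374 0.0385]
side [283. 304.] 475.0 [0.4481 0.0544] w [0.0513 0.049 ]
side [346. 294.] 309.5 [0.5606 0.0777] w [0.0418 0.0411]
side [337. 252.] 94.5 [0.55   0.1978] w [0.0327 0.0322]
socket [[0.6027 0.3212 0.055 ]] [[0.6025 0.318  0.055 ]]
rodtip [[0.4296 0.3284 0.128 ]] [[0.4322 0.3209 0.128 ]]
rodflange [[0.4305 0.3291 0.066 ]]
rackholeE [[0.4143 0.3686 0.06  ]] [[0.4141 0.3672 0.06  ]]
```

```bash
cat >> h.py <<'E'
def go(p,yaw=None):
    "dp/spin numbers from present pose to world p (tool x axis yaw, deg)"
    s=arm.sense();R=np.array(s['eef_rot']);x=np.array(s['eef_pos'])
    y0=np.degrees(np.arctan2(R[1,0],R[0,0]))
    d=R.T@(np.array(p)-x)
    print('t',round(s['time'],2),'pos',x,'yaw',round(y0,1),'F',np.array(s['force']).round(1),'w',round(s['gripper_width'],4),'gf',round(s['grasp_force'],1),'-> dp',d.round(4),'spin',None if yaw is None else round(-((yaw-y0+180)%360-180)/180,4))
E
python3 - <<'E'
from h import *
R=np.array(arm.sense()['eef_rot']);p=np.array(arm.sense()['eef_pos'])
for q in [(.48,-.25,.231),(.48,.08,.231),(.40,.30,.231)]:
    print(R.T@(np.array(q)-p));p=np.array(q)
E
```

```text
[ 0.3402 -0.1535 -0.0002]
[ 0.1318 -0.3025  0.0006]
[ 0.0145 -0.2336  0.0004]
```

Request:
servo_tool([
  {"dp": [0.34,-0.154,0],"spin": 0},
  {"dp": [0.34,-0.154,0],"spin": 0},
  {"dp": [0.34,-0.154,0],"spin": 0},
  {"dp": [0.34,-0.154,0],"spin": 0},
  {"dp": [0.34,-0.154,0],"spin": 0},
  {"dp": [0.34,-0.154,0],"spin": 0},
  {"dp": [0.34,-0.154,0],"spin": 0},
  {"dp": [0.34,-0.154,0],"spin": 0},
])

```text
time: 0.9
eef_pos: [0.4818, -0.2468, 0.231]
eef_rot: [[0.916, 0.402, 0.0], [0.402, -0.916, 0.002], [0.001, -0.001, -1.0]]
force: [0.4, -0.5, -0.1]
gripper_width: 0.0851
grasp_force: 0.0
```

Request:
servo_tool([
  {"dp": [0.132,-0.302,0],"spin": 0},
  {"dp": [0.132,-0.302,0],"spin": 0},
  {"dp": [0.132,-0.302,0],"spin": 0},
  {"dp": [0.132,-0.302,0],"spin": 0},
  {"dp": [0.132,-0.302,0],"spin": 0},
  {"dp": [0.132,-0.302,0],"spin": 0},
  {"dp": [0.132,-0.302,0],"spin": 0},
  {"dp": [0.132,-0.302,0],"spin": 0},
])

```text
time: 1.7
eef_pos: [0.4796, 0.083, 0.231]
eef_rot: [[0.915, 0.404, -0.001], [0.404, -0.915, 0.002], [0.0, -0.002, -1.0]]
force: [-0.3, 0.1, 0.2]
gripper_width: 0.0854
grasp_force: 0.0
```

Run:
```python
from h import *
go((.43,.327,.231))
im=arm.capture('wrist');cv2.imwrite('pics/w1.png',im[:,:,::-1]);c=arm.calibration('wrist')
print(c['intrinsics'],-c['view'][:3,:3].T@c['view'][:3,3],c['view'][:3,:3])
```

```text
t 1.7 pos [0.4796 0.083  0.231 ] yaw 23.8 F [-0.3  0.1  0.2] w 0.0854 gf 0.0 -> dp [ 0.0531 -0.2433  0.0004] spin None
[[419.1966   0.     314.783 ]
 [  0.     419.1966 241.0175]
 [  0.       0.       1.    ]] [0.5416 0.1066 0.3729] [[ 0.4022 -0.9155 -0.0007]
 [-0.8811 -0.3873  0.2712]
 [-0.2486 -0.1085 -0.9625]]
```

View pics/w1.png

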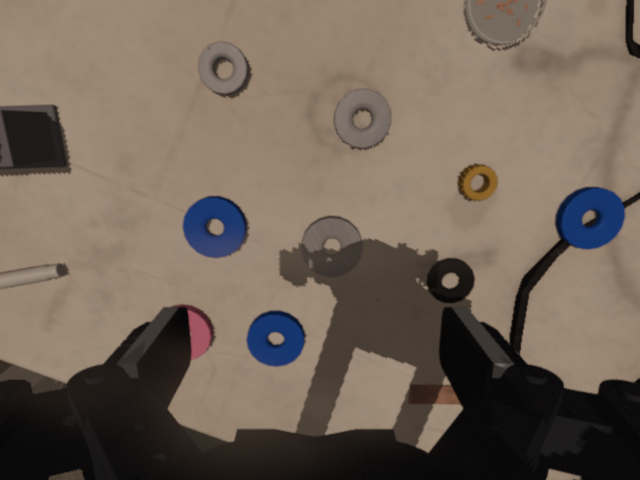

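Run:
```python
from h import *
V=arm.calibration('wrist')
for n,uv,z in [('40',(223,68),.009),('48',(362,118),.009),('56',(332,245.5),.009),('coll',(478.5,182.5),.012),('buf',(450.5,279.5),.006)]: print(n,ray(V,uv,z)[0])
go((.40,.30,.231))
```

```text
40 [0.5507 0.1919 0.009 ]
48 [0.5609 0.0724 0.009 ]
56 [0.45   0.0496 0.009 ]
coll [ 0.553 -0.042  0.012]
buf [ 0.4636 -0.0657  0.006 ]
t 1.75 pos [0.4797 0.081  0.231 ] yaw 23.8 F [-0.  -0.4  0.3] w 0.0854 gf 0.0 -> dp [ 0.0153 -0.2325 -0.    ] spin None
```

Request:
servo_tool([
  {"dp": [0.015,-0.23,0],"spin": 0},
  {"dp": [0.015,-0.23,0],"spin": 0},
  {"dp": [0.015,-0.23,0],"spin": 0},
  {"dp": [0.015,-0.23,0],"spin": 0},
  {"dp": [0.015,-0.23,0],"spin": 0},
  {"dp": [0.015,-0.23,0],"spin": 0},
  {"dp": [0.015,-0.23,0],"spin": 0},
])

```text
time: 2.45
eef_pos: [0.4023, 0.2954, 0.231]
eef_rot: [[0.916, 0.4, -0.0], [0.4, -0.916, -0.002], [-0.001, 0.001, -1.0]]
force: [0.5, -0.3, -0.7]
gripper_width: 0.0854
grasp_force: 0.0
```

Run:
```python
from h import *
go((.43,.327,.231))
im=arm.capture('wrist');cv2.imwrite('pics/w2.png',im[:,:,::-1]);c=arm.calibration('wrist')
for n,p in [('sock',(.6025,.3195,.055)),('tip',(.431,.325,.128)),('flange',(.431,.327,.066)),('stand0',(.6025,.3195,0))]: print(n,proj(c,p))
```

```text
t 2.45 pos [0.4023 0.2954 0.231 ] yaw 23.6 F [ 0.5 -0.3 -0.7] w 0.0854 gf 0.0 -> dp [ 0.038  -0.0179 -0.0001] spin None
sock [400.3093 -79.5305]
tip [284.151  174.4263]
flange [287.5598 163.1682]
stand0 [386.314  -46.5328]
```

View pics/w2.png

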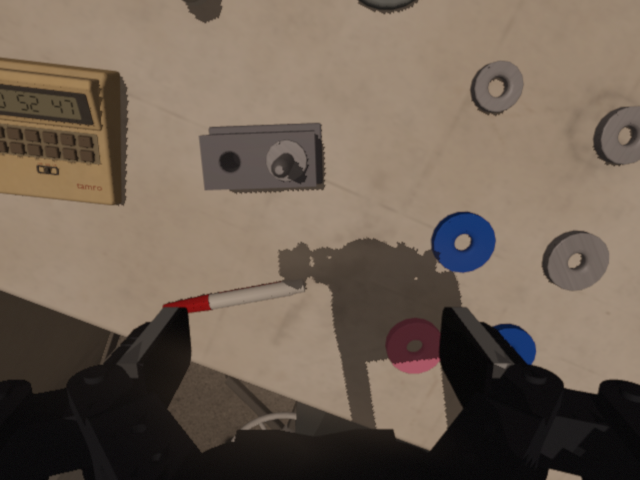

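```bash
cat >> h.py <<'E'
def look(name):
    c=arm.calibration('wrist');im=arm.capture('wrist');cv2.imwrite(f'pics/{name}.png',im[:,:,::-1]);return im,c
E
python3 - <<'E'
from h import *
im,c=look('w3');go((.43,.327,.231))
g=im[:,:,0].astype(int)
print(g[161,195:325:3]);print(g[140:190:2,300]);print(g[140:190:2,283])
m=((g>85)).astype(np.uint8)[125:195,235:318]
cv2.imwrite('pics/rodz.png',cv2.resize(im[110:210,190:340,::-1],None,fx=5,fy=5,interpolation=cv2.INTER_CUBIC))
E
```

```text
t 2.55 pos [0.4027 0.2946 0.2311] yaw 23.4 F [ 0.4  0.5 -0.1] w 0.0853 gf 0.0 -> dp [ 0.0379 -0.0188  0.    ] spin None
[160 160 101  93  93  93  93  92  42  30  30  32  31  36  38  85  95  94
  95  94  94  94  94  94 126 127  75  71  67  61  52  47  43  88 122 123
 121  70  94  93  46  38  53 149]
[ 94  94  93  80 114 127 126 124 125 123 122 124 123 113  57  56  53  47
  40  39  39  62  86  88  76]
[105 128 127 128 128 127 111  62  56  55  56  61  60  61  58  57  52  45
  64 115 107  87  92  91  75]
```

View pics/rodz.png

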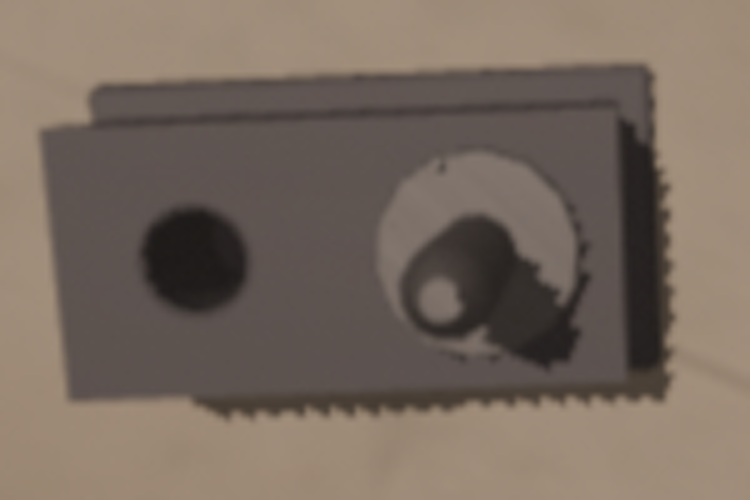

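Run:
```python
from h import *
c=arm.calibration('wrist')
for n,uv,z in [('tip',(277.5,169.5),.128),('fl',(285.4,160.3),.066),('hole',(228.4,161.5),.06)]: print(n,ray(c,uv,z)[0])
go((.43,.322,.19));
```

```text
tip [0.4323 0.3294 0.128 ]
fl [0.4324 0.329  0.066 ]
hole [0.4143 0.3674 0.06  ]
t 2.55 pos [0.4027 0.2946 0.2311] yaw 23.4 F [ 0.4  0.5 -0.1] w 0.0853 gf 0.0 -> dp [ 0.036  -0.0143  0.041 ] spin None
```

Request:
servo_tool([
  {"dp": [0.0406,-0.02,0.03],"spin": 0},
  {"dp": [0.0406,-0.02,0.06],"spin": 0},
  {"dp": [0.0406,-0.02,0.1],"spin": 0},
  {"dp": [0.0406,-0.02,0.13],"spin": 0},
  {"dp": [0.0406,-0.02,0.153],"spin": 0},
  {"dp": [0.0406,-0.02,0.153],"spin": 0},
  {"dp": [0.0406,-0.02,0.153],"spin": 0},
], hand=1)

```text
time: 3.25
eef_pos: [0.4321, 0.3295, 0.0784]
eef_rot: [[0.918, 0.397, -0.001], [0.397, -0.918, -0.001], [-0.001, 0.0, -1.0]]
force: [-0.3, 0.2, 0.8]
gripper_width: 0.0854
grasp_force: 0.0
```

Request:
servo_tool([
  {"dp": [0,0,0],"spin": 0},
  {"dp": [0,0,0],"spin": 0},
  {"dp": [0,0,0],"spin": 0},
  {"dp": [0,0,0],"spin": 0},
  {"dp": [0,0,0],"spin": 0},
  {"dp": [0,0,0],"spin": 0},
  {"dp": [0,0,0],"spin": 0},
], hand=0, grip_force=80)

```text
time: 3.95
eef_pos: [0.4316, 0.3309, 0.0789]
eef_rot: [[0.917, 0.4, 0.001], [0.4, -0.917, 0.0], [0.001, 0.0, -1.0]]
force: [-1.3, -0.9, 5.0]
gripper_width: 0.0102
grasp_force: 77.9
```

Run:
```python
from h import *
go((.432,.329,.078))
im,c=look('w4')
```

```text
t 3.95 pos [0.4316 0.3309 0.0789] yaw 23.6 F [-1.3 -0.9  5. ] w 0.0102 gf 77.9 -> dp [-0.0004  0.0019  0.0009] spin None
```

View pics/w4.png

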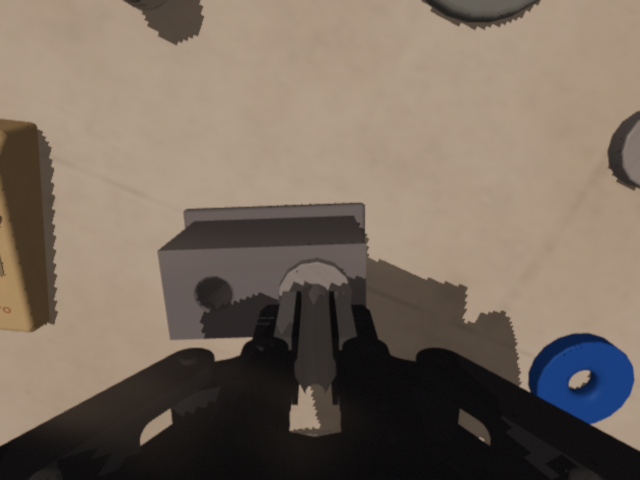

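Request:
servo_tool([
  {"dp": [0,0,-0.03],"spin": 0},
  {"dp": [0,0,-0.06],"spin": 0},
  {"dp": [0,0,-0.1],"spin": 0},
  {"dp": [0,0,-0.15],"spin": 0},
  {"dp": [0.03,0.03,-0.152],"spin": 0},
  {"dp": [0.07,0.06,-0.152],"spin": 0},
  {"dp": [0.11,0.098,-0.152],"spin": 0},
  {"dp": [0.11,0.098,-0.152],"spin": 0},
])

```text
time: 4.8
eef_pos: [0.5771, 0.2828, 0.2296]
eef_rot: [[0.918, 0.396, 0.004], [0.396, -0.918, -0.001], [0.003, 0.002, -1.0]]
force: [-1.0, 0.5, -1.2]
gripper_width: 0.0099
grasp_force: 78.5
```

Request:
servo_tool([
  {"dp": [0,0,0],"spin": 0},
  {"dp": [0,0,0],"spin": 0},
  {"dp": [0,0,0],"spin": 0},
])

```text
time: 5.1
eef_pos: [0.5695, 0.2853, 0.23]
eef_rot: [[0.916, 0.4, -0.002], [0.4, -0.916, -0.0], [-0.002, -0.0, -1.0]]
force: [0.4, 0.5, -0.8]
gripper_width: 0.0101
grasp_force: 78.5
```

Run:
```python
from h import *
im,c=look('w5');go((.6025,.3195,.2))
cv2.imwrite('pics/w5z.png',cv2.resize(im[60:360,150:500,::-1],None,fx=2.2,fy=2,interpolation=cv2.INTER_CUBIC)[:,:])
print(proj(c,(.6025,.3195,.055)))
```

```text
t 5.15 pos [0.5697 0.2854 0.2302] yaw 23.6 F [ 0.5  0.4 -1. ] w 0.0101 gf 78.5 -> dp [ 0.0438 -0.018   0.0302] spin None
[288.7226 154.9435]
```

View pics/w5z.png

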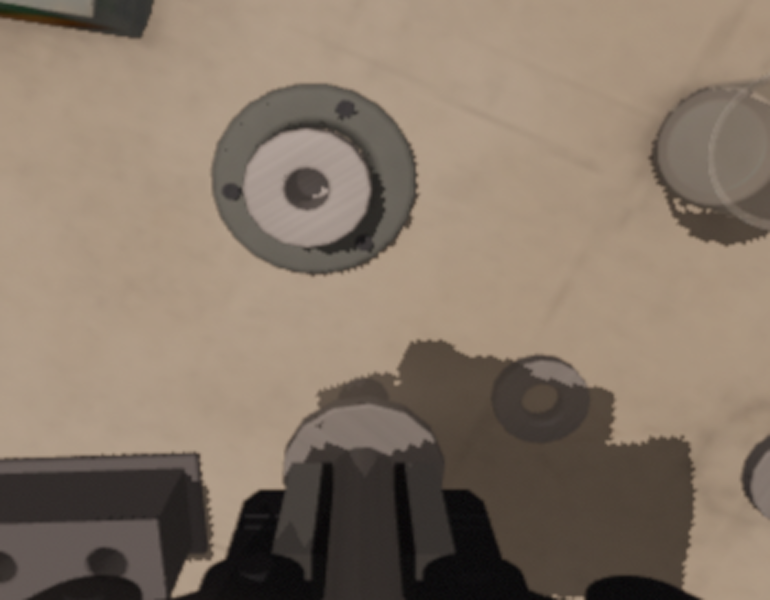

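Run:
```python
from h import *
c=arm.calibration('wrist');s=arm.sense();x=np.array(s['eef_pos']);R=np.array(s['eef_rot'])
im=cv2.imread('pics/w5.png')[:,:,::-1];g=im[:,:,0]
m=np.zeros(g.shape,np.uint8);m[110:200,245:340]=(g[110:200,245:340]>118);
# column top is grey-ish: low saturation
br=im[...,2]/(im[...,0]+1.);m&=(br>.82).astype(np.uint8)
for e,a,ct in blobs(m,300): print(e,a,ray(c,e[0],.055)[0])
for d in (-.003,-.0015,0,.0015,.003): print(d,proj(c,x+R@np.array([.015+d,0,.0129])))
col=g[245:290,315].astype(int);print(col)
```

```text
((288.6560974121094, 153.49305725097656), (57.32312774658203, 58.9409065246582), 174.5738525390625) 2571.5 [0.6037 0.3201 0.055 ]
-0.003 [311.268  268.8892]
-0.0015 [311.256  265.2567]
0 [311.2439 261.6062]
0.0015 [311.2318 257.9375]
0.003 [311.2196 254.2504]
[171 170 162 132  92  81  79  76  75  76  75  75  77  80  83  83  86 118
 138 134 131 131 130 129 129 128 127 127 128 129 130 130 131 130 130 130
 129 128 107  76  68  67  67  67  68]
```

Run:
```python
from h import *
go((.603,.321,.14))
```

```text
t 5.15 pos [0.5697 0.2854 0.2302] yaw 23.6 F [ 0.5  0.4 -1. ] w 0.0101 gf 78.5 -> dp [ 0.0449 -0.0192  0.0902] spin None
```

Request:
servo_tool([
  {"dp": [0.0225,-0.01,0.03],"spin": 0},
  {"dp": [0.045,-0.0192,0.06],"spin": 0},
  {"dp": [0.045,-0.0192,0.09],"spin": 0},
  {"dp": [0.045,-0.0192,0.09],"spin": 0},
  {"dp": [0.045,-0.0192,0.1],"spin": 0},
  {"dp": [0.045,-0.0192,0.11],"spin": 0},
  {"dp": [0.045,-0.0192,0.115],"spin": 0},
  {"dp": [0.045,-0.0192,0.115],"spin": 0},
])

```text
time: 5.95
eef_pos: [0.6042, 0.3204, 0.1153]
eef_rot: [[0.917, 0.399, -0.001], [0.399, -0.917, 0.0], [-0.001, -0.001, -1.0]]
force: [-1.3, 0.4, -1.7]
gripper_width: 0.0107
grasp_force: 78.5
```

Run:
```python
from h import *
go((.603,.321,.08))
```

```text
t 5.95 pos [0.6042 0.3204 0.1153] yaw 23.5 F [-1.3  0.4 -1.7] w 0.0107 gf 78.5 -> dp [-0.0008 -0.001   0.0353] spin None
```

Request:
servo_tool([
  {"dp": [-0.0005,-0.0005,0.008],"spin": 0},
  {"dp": [-0.0005,-0.0005,0.016],"spin": 0},
  {"dp": [-0.0005,-0.0005,0.016],"spin": 0},
])

```text
time: 6.25
eef_pos: [0.6037, 0.3202, 0.0979]
eef_rot: [[0.917, 0.399, -0.001], [0.399, -0.917, -0.001], [-0.002, 0.0, -1.0]]
force: [-1.7, 0.6, -2.0]
gripper_width: 0.0102
grasp_force: 78.4
```

Request:
servo_tool([
  {"dp": [0,0,0.008],"spin": 0},
  {"dp": [0,0,0.016],"spin": 0},
  {"dp": [0,0,0.018],"spin": 0},
  {"dp": [0,0,0.018],"spin": 0},
])

```text
time: 6.65
eef_pos: [0.6039, 0.3206, 0.0803]
eef_rot: [[0.917, 0.399, -0.001], [0.399, -0.917, -0.0], [-0.001, -0.0, -1.0]]
force: [-1.3, 0.8, -2.4]
gripper_width: 0.0099
grasp_force: 78.5
```

Request:
servo_tool([
  {"dp": [0,0,0.003],"spin": 0},
  {"dp": [0,0,0.006],"spin": 0},
  {"dp": [0,0,0.007],"spin": 0},
  {"dp": [0,0,0.007],"spin": 0},
])

```text
time: 7.05
eef_pos: [0.604, 0.3206, 0.0741]
eef_rot: [[0.917, 0.399, -0.001], [0.399, -0.917, -0.0], [-0.001, -0.0, -1.0]]
force: [-3.4, 0.5, -0.4]
gripper_width: 0.0103
grasp_force: 78.7
```

Request:
servo_tool([
  {"dp": [0,0,0],"spin": 0},
  {"dp": [0,0,0],"spin": 0},
  {"dp": [0,0,0],"spin": 0},
  {"dp": [0,0,0],"spin": 0},
  {"dp": [0,0,0],"spin": 0},
], hand=1)

```text
time: 7.55
eef_pos: [0.6047, 0.3207, 0.0745]
eef_rot: [[0.917, 0.399, 0.001], [0.399, -0.917, 0.0], [0.001, 0.0, -1.0]]
force: [-1.1, -0.5, -0.4]
gripper_width: 0.081
grasp_force: 0.0
```

Request:
servo_tool([
  {"dp": [0,0,-0.05],"spin": 0},
  {"dp": [0,0,-0.1],"spin": 0},
  {"dp": [-0.045,0.02,-0.156],"spin": 0},
  {"dp": [-0.045,0.02,-0.156],"spin": 0},
  {"dp": [-0.045,0.02,-0.156],"spin": 0},
  {"dp": [-0.045,0.02,-0.156],"spin": 0},
  {"dp": [-0.045,0.02,-0.156],"spin": 0},
])

```text
time: 8.25
eef_pos: [0.5708, 0.2845, 0.2287]
eef_rot: [[0.917, 0.399, -0.002], [0.399, -0.917, -0.001], [-0.002, -0.0, -1.0]]
force: [0.0, -0.0, -0.1]
gripper_width: 0.0853
grasp_force: 0.0
```

Run:
```python
from h import *
im,c=look('w6');go((.604,.3206,.231))
a=im[60:260,200:400,::-1]
sd=arm.capture('side')[140:260,290:410,::-1]
cv2.imwrite('pics/w6z.png',np.hstack([cv2.resize(a,(400,400),interpolation=cv2.INTER_CUBIC),cv2.resize(sd,(400,400),interpolation=cv2.INTER_CUBIC)]))
for z,r in ((.061,0),(.123,0),(.055,0)): print(z,proj(c,(.604,.3206,z)))
```

```text
t 8.3 pos [0.5707 0.2846 0.2283] yaw 23.5 F [ 0.2 -0.8  0.1] w 0.0854 gf 0.0 -> dp [ 0.0449 -0.0197 -0.0028] spin None
0.061 [285.7097 154.2796]
0.123 [278.5313 162.0762]
0.055 [286.2576 153.6845]
```

View pics/w6z.png

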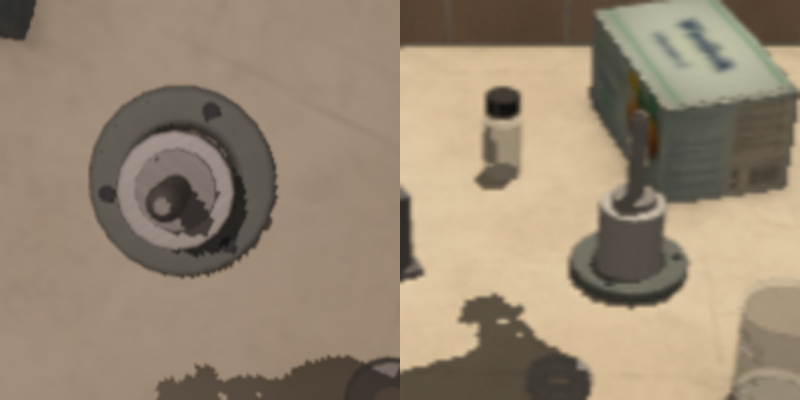

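Request:
servo_tool([
  {"dp": [-0.14,0.148,0],"spin": 0},
  {"dp": [-0.14,0.148,0],"spin": 0},
  {"dp": [-0.14,0.148,0],"spin": 0},
  {"dp": [-0.14,0.148,0],"spin": 0},
  {"dp": [-0.278,0.296,0],"spin": 0},
  {"dp": [-0.278,0.296,0],"spin": 0},
  {"dp": [-0.278,0.296,0],"spin": 0},
  {"dp": [-0.278,0.296,0],"spin": 0},
])

```text
time: 9.15
eef_pos: [0.4356, -0.0937, 0.2293]
eef_rot: [[0.916, 0.4, -0.001], [0.4, -0.916, 0.0], [-0.001, -0.001, -1.0]]
force: [0.1, -0.6, -0.0]
gripper_width: 0.0854
grasp_force: 0.0
```

Request:
servo_tool([
  {"dp": [0,0,0],"spin": 0},
  {"dp": [0,0,0],"spin": 0},
  {"dp": [0,0,0],"spin": 0},
  {"dp": [0,0,0],"spin": 0},
])

```text
time: 9.55
eef_pos: [0.4369, -0.0909, 0.2299]
eef_rot: [[0.916, 0.402, -0.001], [0.402, -0.916, 0.001], [-0.0, -0.001, -1.0]]
force: [0.3, -0.4, -0.1]
gripper_width: 0.0857
grasp_force: 0.0
```

```bash
cat >> h.py <<'E'
def find(im,c,kind,near,z,ztop,rmin=0.012,rmax=.04):
    "ring near world xy: silhouette ellipse centre cast at mid height, wrist y bias removed"
    M=masks(im)
    if kind=='black': M['black']=(cv2.GaussianBlur(im,(3,3),0)[...,0]<30).astype(np.uint8)
    R=np.array(arm.sense()['eef_rot'])
    for e,a,ct in blobs(M[kind],200,20000):
        p=ray(c,e[0],z)[0][:2]-.0016*R[:2,1]
        if np.hypot(*(p-near[:2]))<.06:
            D=np.array(e[1])*np.linalg.norm(ray(c,e[0],ztop)[0]-np.linalg.inv(c['view'])[:3,3])/c['intrinsics'][0,0]
            print(kind,'px',np.round(e[0],1),'world',p,'diam mm',(D*1e3).round(1))
E
python3 - <<'E'
from h import *
im,c=look('w7');find(im,c,'black',(.463,-.0622),.004,.008);go((.463,-.0622,.231))
u=proj(c,(.463,-.0622,.004)).astype(int);print(u,im[u[1]-30:u[1]+31:4,u[0],0],im[u[1],u[0]-30:u[0]+31:4,0])
E
```

```text
black px [297.  162.1] world [ 0.4621 -0.0625] diam mm [40.8 41.7]
t 9.6 pos [ 0.4369 -0.0908  0.23  ] yaw 23.7 F [ 0.4 -0.  -0.2] w 0.0855 gf 0.0 -> dp [ 0.0354 -0.0157 -0.001 ] spin None
[295 160] [152 150  30  22  20  19 100 150 153 154 153  23  22  22  23 159] [147 147  32  22  24  19 134 151 153 155 135  20  23  20  44 155]
```

Request:
servo_tool([
  {"dp": [0.0347,-0.0158,0.05],"spin": 0},
  {"dp": [0.0347,-0.0158,0.1],"spin": 0},
  {"dp": [0.0347,-0.0158,0.15],"spin": 0},
  {"dp": [0.0347,-0.0158,0.19],"spin": 0},
  {"dp": [0.0347,-0.0158,0.215],"spin": 0},
  {"dp": [0.0347,-0.0158,0.227],"spin": 0},
  {"dp": [0.0347,-0.0158,0.227],"spin": 0},
  {"dp": [0.0347,-0.0158,0.227],"spin": 0},
])

```text
time: 10.4
eef_pos: [0.4624, -0.063, 0.0033]
eef_rot: [[0.916, 0.401, -0.0], [0.401, -0.916, 0.0], [-0.0, -0.0, -1.0]]
force: [0.7, -0.3, -0.1]
gripper_width: 0.0853
grasp_force: 0.0
```

Run:
```python
from h import *
go((.4623,-.0625,.003))
sd=arm.capture('side')[300:420,220:370,::-1]
cv2.imwrite('pics/s8.png',cv2.resize(sd,(750,600),interpolation=cv2.INTER_CUBIC))
```

```text
t 10.4 pos [ 0.4624 -0.063   0.0033] yaw 23.6 F [ 0.7 -0.3 -0.1] w 0.0853 gf 0.0 -> dp [ 0.0001 -0.0005  0.0003] spin None
```

View pics/s8.png

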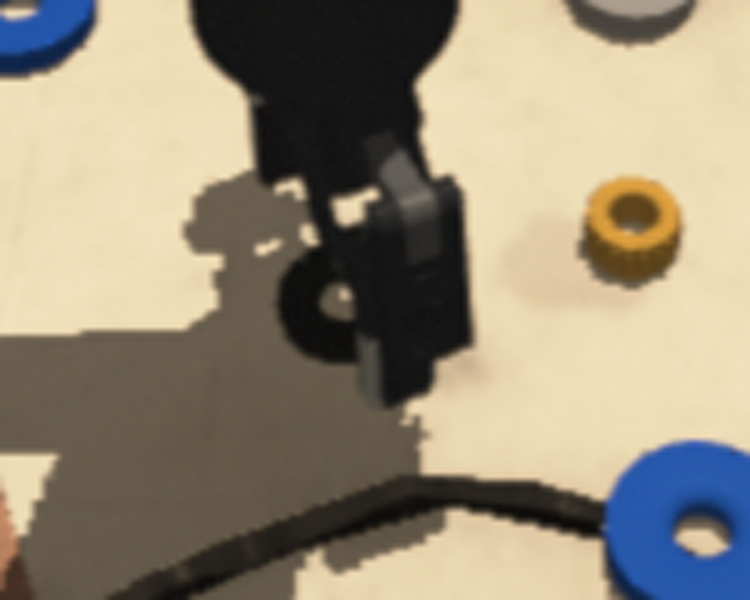

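Run:
```python
from h import *
c=arm.calibration('side');s=arm.sense();R=np.array(s['eef_rot']);x=np.array(s['eef_pos'])
for uv in [(220+370/5,300+405/5),(220+430/5,300+392/5)]:
  for z in (0,.004,.008,.012,.016): p=ray(c,uv,z)[0];print(z,(R.T@(p-x))[:2])
```

```text
0 [-0.0062  0.0355]
0.004 [-0.0072  0.0382]
0.008 [-0.0081  0.0409]
0.012 [-0.0091  0.0436]
0.016 [-0.01    0.0464]
0 [0.012  0.0386]
0.004 [0.0109 0.0413]
0.008 [0.0099 0.044 ]
0.012 [0.0088 0.0467]
0.016 [0.0077 0.0494]
```

Request:
servo_tool([
  {"dp": [0,0,0.004],"spin": 0},
  {"dp": [0,0,0.004],"spin": 0},
  {"dp": [0,0,0.004],"spin": 0},
  {"dp": [0,0,0.004],"spin": 0},
  {"dp": [0,0,0.004],"spin": 0},
  {"dp": [0,0,0.004],"spin": 0},
  {"dp": [0,0,0.004],"spin": 0},
  {"dp": [0,0,0.004],"spin": 0},
], hand=0.3, grip_force=50)

```text
time: 11.25
eef_pos: [0.4622, -0.064, 0.0003]
eef_rot: [[0.917, 0.399, 0.001], [0.399, -0.917, -0.0], [0.001, 0.001, -1.0]]
force: [-1.9, -0.1, 6.8]
gripper_width: 0.0394
grasp_force: 49.3
```

Request:
servo_tool([
  {"dp": [0,0,-0.02],"spin": 0},
  {"dp": [0,0,-0.06],"spin": 0},
  {"dp": [0,0,-0.11],"spin": 0},
  {"dp": [0,0,-0.16],"spin": 0},
  {"dp": [0.035,-0.036,-0.16],"spin": 0},
  {"dp": [0.07,-0.072,-0.16],"spin": 0},
  {"dp": [0.105,-0.11,-0.16],"spin": 0},
  {"dp": [0.14,-0.146,-0.16],"spin": 0},
])

```text
time: 12.05
eef_pos: [0.5313, 0.1251, 0.1601]
eef_rot: [[0.917, 0.398, 0.001], [0.398, -0.917, 0.0], [0.001, 0.0, -1.0]]
force: [0.6, -0.5, -1.1]
gripper_width: 0.0391
grasp_force: 50.9
```

Request:
servo_tool([
  {"dp": [0.035,-0.036,0],"spin": 0},
  {"dp": [0.07,-0.072,0],"spin": 0},
  {"dp": [0.105,-0.11,0],"spin": 0},
  {"dp": [0.13,-0.14,0],"spin": 0},
  {"dp": [0.13,-0.14,0],"spin": 0},
  {"dp": [0.13,-0.14,0],"spin": 0},
  {"dp": [0.13,-0.14,0],"spin": 0},
  {"dp": [0.13,-0.14,0],"spin": 0},
])

```text
time: 12.85
eef_pos: [0.5939, 0.3023, 0.1594]
eef_rot: [[0.917, 0.398, -0.001], [0.398, -0.917, -0.001], [-0.001, 0.0, -1.0]]
force: [0.4, -0.5, -0.1]
gripper_width: 0.0392
grasp_force: 50.9
```

Run:
```python
from h import *
go((.6034,.3203,.15))
im,c=look('w9')
cv2.imwrite('pics/w9z.png',cv2.resize(im[180:480,140:490,::-1],None,fx=2,fy=2))
```

```text
t 12.85 pos [0.5939 0.3023 0.1594] yaw 23.5 F [ 0.4 -0.5 -0.1] w 0.0392 gf 50.9 -> dp [ 0.0159 -0.0127  0.0094] spin None
```

View pics/w9z.png

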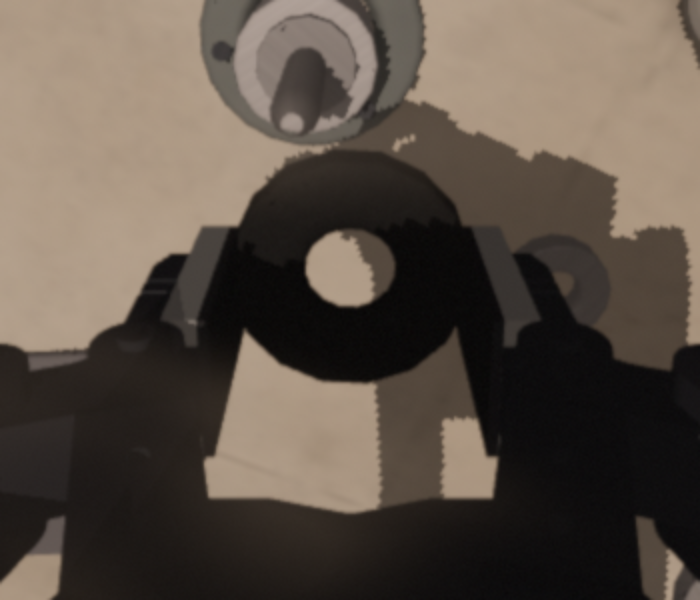

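Run:
```python
from h import *
c=arm.calibration('wrist');R=np.array(arm.sense()['eef_rot']);x=np.array(arm.sense()['eef_pos'])
print(x)
im=cv2.imread('pics/w9.png');m=(im[...,2]>60).astype(np.uint8)
q=np.zeros_like(m);q[285:345,280:350]=m[285:345,280:350]
for e,a,ct in blobs(q,300): print(e,a)
r=ray(c,(315,314),.163)[0];t=ray(c,(285.5,241),.123)[0]
print('ring in tool',R.T@(r-x),'tip in tool',R.T@(t-x),'delta',R.T@(t-r))
```

```text
[0.594  0.3023 0.1595]
((314.1792297363281, 313.4783935546875), (39.199806213378906, 44.48647689819336), 91.52435302734375) 1318.5
ring in tool [ 0.0006  0.0015 -0.0035] tip in tool [ 0.0167 -0.0116  0.0365] delta [ 0.0161 -0.013   0.04  ]
```

Request:
servo_tool([
  {"dp": [0.016,-0.013,0],"spin": 0},
  {"dp": [0.016,-0.013,0],"spin": 0},
  {"dp": [0.016,-0.013,0.025],"spin": 0},
  {"dp": [0.016,-0.013,0.035],"spin": 0},
  {"dp": [0.016,-0.013,0.045],"spin": 0},
  {"dp": [0.016,-0.013,0.055],"spin": 0},
  {"dp": [0.016,-0.013,0.055],"spin": 0},
])

```text
time: 13.6
eef_pos: [0.6028, 0.3215, 0.1027]
eef_rot: [[0.917, 0.399, -0.003], [0.399, -0.917, -0.001], [-0.003, 0.0, -1.0]]
force: [-0.1, 0.0, -0.7]
gripper_width: 0.039
grasp_force: 50.9
```

Request:
servo_tool([
  {"dp": [0,0,0.01],"spin": 0},
  {"dp": [0,0,0.02],"spin": 0},
  {"dp": [0,0,0.03],"spin": 0},
  {"dp": [0,0,0.038],"spin": 0},
  {"dp": [0,0,0.038],"spin": 0},
])

```text
time: 14.1
eef_pos: [0.6029, 0.3218, 0.0644]
eef_rot: [[0.917, 0.399, -0.003], [0.399, -0.917, -0.001], [-0.003, -0.0, -1.0]]
force: [-0.5, 0.2, -0.5]
gripper_width: 0.0391
grasp_force: 50.9
```

Request:
servo_tool([
  {"dp": [0,0,0.002],"spin": 0},
  {"dp": [0,0,0.0025],"spin": 0},
  {"dp": [0,0,0.0025],"spin": 0},
])

```text
time: 14.4
eef_pos: [0.6039, 0.3223, 0.064]
eef_rot: [[0.917, 0.399, 0.0], [0.399, -0.917, 0.0], [0.0, -0.0, -1.0]]
force: [-0.7, -0.8, -0.1]
gripper_width: 0.0396
grasp_force: 50.9
```

Request:
servo_tool([
  {"dp": [0,0,0],"spin": 0},
  {"dp": [0,0,0],"spin": 0},
  {"dp": [0,0,0],"spin": 0},
  {"dp": [0,0,0],"spin": 0},
  {"dp": [0,0,0],"spin": 0},
], hand=1)

```text
time: 14.9
eef_pos: [0.604, 0.3224, 0.0639]
eef_rot: [[0.917, 0.399, 0.0], [0.399, -0.917, 0.0], [0.0, -0.0, -1.0]]
force: [-0.5, -0.1, -0.4]
gripper_width: 0.0856
grasp_force: 0.0
```

Request:
servo_tool([
  {"dp": [0,0,-0.04],"spin": 0},
  {"dp": [0,0,-0.09],"spin": 0},
  {"dp": [0,0,-0.12],"spin": 0},
  {"dp": [-0.04,0.02,-0.168],"spin": 0},
  {"dp": [-0.04,0.02,-0.168],"spin": 0},
  {"dp": [-0.04,0.02,-0.168],"spin": 0},
  {"dp": [-0.04,0.02,-0.168],"spin": 0},
])

```text
time: 15.6
eef_pos: [0.5751, 0.288, 0.2311]
eef_rot: [[0.917, 0.399, -0.0], [0.399, -0.917, 0.0], [-0.0, -0.0, -1.0]]
force: [-0.2, 0.5, 0.3]
gripper_width: 0.0854
grasp_force: 0.0
```

Run:
```python
from h import *
im,c=look('w10');go((.4195,.02,.231))
find(im,c,'black',(.604,.3206),.065,.069)
print([proj(c,(.604,.3206,z)) for z in (.069,.123)])
```

```text
t 15.65 pos [0.5748 0.2881 0.2301] yaw 23.5 F [-0.3  0.5 -1.4] w 0.0853 gf 0.0 -> dp [-0.2495  0.1838 -0.0005] spin None
black px [288.2 161.8] world [0.6038 0.322 ] diam mm [42.2 43.7]
[array([287.4368, 162.8067]), array([281.623 , 171.1134])]
```

Request:
servo_tool([
  {"dp": [-0.24,0.184,0],"spin": 0},
  {"dp": [-0.24,0.184,0],"spin": 0},
  {"dp": [-0.24,0.184,0],"spin": 0},
  {"dp": [-0.24,0.184,0],"spin": 0},
  {"dp": [-0.24,0.184,0],"spin": 0},
  {"dp": [-0.24,0.184,0],"spin": 0},
  {"dp": [-0.24,0.184,0],"spin": 0},
  {"dp": [-0.24,0.184,0],"spin": 0},
])

```text
time: 16.45
eef_pos: [0.4282, 0.0228, 0.2306]
eef_rot: [[0.918, 0.397, -0.002], [0.397, -0.918, 0.001], [-0.002, -0.002, -1.0]]
force: [0.4, 0.8, 0.5]
gripper_width: 0.0857
grasp_force: 0.0
```

Request:
servo_tool([
  {"dp": [0,0,0],"spin": 0},
  {"dp": [0,0,0],"spin": 0},
  {"dp": [0,0,0],"spin": 0},
])

```text
time: 16.75
eef_pos: [0.4294, 0.0245, 0.2315]
eef_rot: [[0.916, 0.401, -0.0], [0.401, -0.916, 0.0], [-0.0, -0.0, -1.0]]
force: [0.6, 0.4, -0.1]
gripper_width: 0.0853
grasp_force: 0.0
```

Run:
```python
from h import *
im,c=look('w11');go((.4495,.054,.231))
find(im,c,'grey',(.4495,.054),.008,.012)
u=proj(c,(.4495,.054,.012)).astype(int);print(u,im[u[1]-50:u[1]+51:5,u[0],0],im[u[1],u[0]-50:u[0]+51:5,0])
```

```text
t 16.8 pos [0.4292 0.0244 0.2315] yaw 23.7 F [0.2 0.3 0.1] w 0.0852 gf 0.0 -> dp [ 0.0304 -0.019   0.0005] spin None
grey px [292.7 168.7] world [0.4481 0.054 ] diam mm [55.1 56. ]
[291 167] [154 154 155 154 107 121 117 117 102 153 156 158 135 117 124 123 120 129
 156 156 156] [157 158 156 155 121 118 119 121 103  88 156 157 152 114 118 119 123 119
 159 160 160]
```

Request:
servo_tool([
  {"dp": [0.0294,-0.0195,0.05],"spin": 0},
  {"dp": [0.0294,-0.0195,0.1],"spin": 0},
  {"dp": [0.0294,-0.0195,0.15],"spin": 0},
  {"dp": [0.0294,-0.0195,0.19],"spin": 0},
  {"dp": [0.0294,-0.0195,0.22],"spin": 0},
  {"dp": [0.0294,-0.0195,0.2325],"spin": 0},
  {"dp": [0.0294,-0.0195,0.2325],"spin": 0},
  {"dp": [0.0294,-0.0195,0.2325],"spin": 0},
])

```text
time: 17.6
eef_pos: [0.4483, 0.0535, -0.0007]
eef_rot: [[0.916, 0.4, -0.0], [0.4, -0.916, 0.0], [-0.0, -0.0, -1.0]]
force: [-0.0, 0.2, -0.3]
gripper_width: 0.0855
grasp_force: 0.0
```

Request:
servo_tool([
  {"dp": [0,0,0],"spin": 0},
  {"dp": [0,0,0],"spin": 0},
  {"dp": [0,0,0],"spin": 0},
  {"dp": [0,0,0],"spin": 0},
  {"dp": [0,0,0],"spin": 0},
  {"dp": [0,0,0],"spin": 0},
], hand=0.4, grip_force=90)

```text
time: 18.2
eef_pos: [0.4488, 0.0533, 0.0014]
eef_rot: [[0.917, 0.398, 0.004], [0.398, -0.917, 0.001], [0.003, 0.001, -1.0]]
force: [-2.1, 1.7, 14.3]
gripper_width: 0.0497
grasp_force: 90.6
```

Request:
servo_tool([
  {"dp": [0,0,-0.02],"spin": 0},
  {"dp": [0,0,-0.05],"spin": 0},
  {"dp": [0,0,-0.1],"spin": 0},
  {"dp": [0,0,-0.15],"spin": 0},
  {"dp": [0,0,-0.17],"spin": 0},
  {"dp": [0,0,-0.17],"spin": 0},
])

```text
time: 18.8
eef_pos: [0.4504, 0.0531, 0.1734]
eef_rot: [[0.917, 0.399, 0.01], [0.399, -0.917, 0.0], [0.009, 0.004, -1.0]]
force: [0.3, -1.0, -1.5]
gripper_width: 0.0497
grasp_force: 95.2
```

Run:
```python
from h import *
im,c=look('w12');go((.594,.303,.175))
cv2.imwrite('pics/w12z.png',cv2.resize(im[180:480,140:490,::-1],None,fx=2,fy=2))
```

```text
t 18.85 pos [0.4487 0.053  0.1711] yaw 23.5 F [-1.1 -0.2 -1.6] w 0.0497 gf 95.2 -> dp [ 0.2331 -0.1712 -0.0031] spin None
```

View pics/w12z.png

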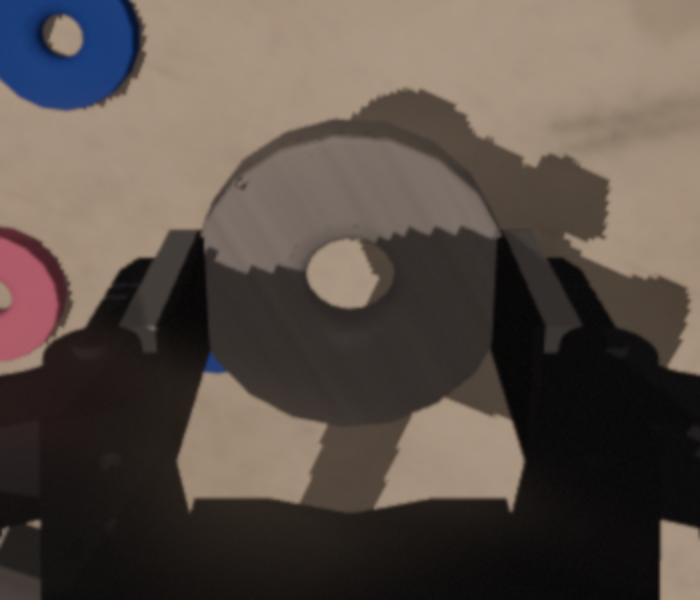

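```bash
cat >> h.py <<'E'
def held(im,c,ztop,thr=60,box=(280,350,280,355)):
    "bore of the held ring in the tool frame (raw wrist numbers) from bright spot in bore"
    s=arm.sense();R=np.array(s['eef_rot']);x=np.array(s['eef_pos'])
    m=np.zeros(im.shape[:2],np.uint8);a,b,l,r=box;m[a:b,l:r]=(im[a:b,l:r,0]>thr)
    for e,ar,ct in blobs(m,300): print('bore',np.round(e[0],1),np.round(e[1],1),'tool',R.T@(ray(c,e[0],x[2]+ztop)[0]-x))
E
python3 - <<'E'
from h import *
im=cv2.imread('pics/w12.png')[:,:,::-1];c=arm.calibration('wrist')
held(im,c,.0106,85);s=arm.sense();R=np.array(s['eef_rot']);x=np.array(s['eef_pos'])
print(R.T@(ray(c,(315,316.5),x[2]+.0106)[0]-x))
E
```

```text
bore [316.  292.6] [76.9 82.3] tool [ 0.0118  0.0018 -0.0105]
[ 0.003   0.0014 -0.0106]
```

Request:
servo_tool([
  {"dp": [0.04,-0.03,0],"spin": 0},
  {"dp": [0.08,-0.06,0],"spin": 0},
  {"dp": [0.12,-0.09,0],"spin": 0},
  {"dp": [0.16,-0.12,0],"spin": 0},
  {"dp": [0.2,-0.15,0],"spin": 0},
  {"dp": [0.233,-0.17,0],"spin": 0},
  {"dp": [0.233,-0.17,0],"spin": 0},
  {"dp": [0.233,-0.17,0],"spin": 0},
])

```text
time: 19.65
eef_pos: [0.592, 0.302, 0.1657]
eef_rot: [[0.916, 0.401, -0.005], [0.401, -0.916, -0.003], [-0.006, 0.0, -1.0]]
force: [-0.1, -1.5, -2.7]
gripper_width: 0.0498
grasp_force: 95.2
```

Request:
servo_tool([
  {"dp": [0,0,0],"spin": 0},
  {"dp": [0,0,0],"spin": 0},
])

```text
time: 19.85
eef_pos: [0.5922, 0.3004, 0.1683]
eef_rot: [[0.917, 0.398, -0.003], [0.398, -0.917, -0.001], [-0.003, 0.0, -1.0]]
force: [-0.9, -0.0, -1.5]
gripper_width: 0.0499
grasp_force: 95.2
```

Run:
```python
from h import *
im,c=look('w13');go((.604,.3206,.175))
s=arm.sense();R=np.array(s['eef_rot']);x=np.array(s['eef_pos'])
u=proj(c,(.604,.3206,.123));print(u)
# bright tip facet
g=im[...,0];u=(u+[3,0]).astype(int);w=g[u[1]-16:u[1]+17,u[0]-16:u[0]+17]
print(w[::2,::2])
```

```text
t 19.9 pos [0.5926 0.3006 0.1688] yaw 23.5 F [ 0.  -0.6 -1.1] w 0.0499 gf 95.2 -> dp [ 0.0185 -0.0138 -0.0062] spin None
[281.8354 231.1447]
[[ 28  28  27  25  45  71  73  74  71  69  67  63  60  57  53  49  22]
 [ 29  29  29  29  65  73  77  77  75  72  69  65  61  56  54  48  16]
 [ 31  29  30  39  73  76  80  82  79  75  72  67  62  56  52  45  16]
 [ 31  31  30  59  76  81  84  86  83  78  76  70  62  57  51  39  17]
 [ 31  32  36  71  79  84  88  90  86  80  76  71  65  58  51  33  15]
 [ 33  33  38  73  81  88  92  92  86  82  78  71  65  58  51  30  17]
 [ 35  34  37  69  82  88  77  48  40  60  72  71  64  58  51  27  19]
 [ 37  37  37  66  80  80  41  35  35  35  58  68  64  59  49  25  21]
 [ 41  39  39  55  75  64  38  37  38  37  41  65  61  57  37  25  28]
 [ 42  41  41  41  61  69  42  39  40  39  49  63  59  53  36  32  35]
 [ 52  44  44  43  48  60  55  44  41  47  58  59  53  42  39  38  38]
 [ 95  70  54  48  45  45  51  57  56  57  55  48  43  42  42  40  40]
 [162 125  96  82  60  48  47  47  47  46  45  44  44  43  43  43  42]
 [172 171 152 111  94  80  59  55  53  51  51  50  47  47  50  57  62]
 [173 173 173 169 158 143 124 102  95  94  91  84  72  72  72  72  73]
 [173 173 173 173 172 172 168 150 106  80  76  75  75  73  74  73  73]
 [172 173 173 172 172 162 124  82  76  75  76  76  75  75  75  75  75]]
```

Run:
```python
from h import *
c=arm.calibration('wrist');s=arm.sense();R=np.array(s['eef_rot']);x=np.array(s['eef_pos'])
P=lambda a,z:proj(c,x+R@np.array([a,0,-z]))[1].round(1)
for d in (-.002,0,.002,.004):
  for z in (.0086,.0106,.0126): print(d,z,'far',P(.028+d,z),'near',P(-.028+d,z),'farbot',P(.028+d,z-.012))
print('obs 248.5 392.5 240')
```

```text
-0.002 0.0086 far 250.8 near 396.0 farbot 241.0
-0.002 0.0106 far 252.5 near 399.4 farbot 242.5
-0.002 0.0126 far 254.4 near 402.9 farbot 244.1
0 0.0086 far 245.0 near 391.3 farbot 235.6
0 0.0106 far 246.7 near 394.7 farbot 237.1
0 0.0126 far 248.5 near 398.1 farbot 238.6
0.002 0.0086 far 239.2 near 386.5 farbot 230.2
0.002 0.0106 far 240.8 near 389.9 farbot 231.6
0.002 0.0126 far 242.5 near 393.3 farbot 233.1
0.004 0.0086 far 233.3 near 381.8 farbot 224.8
0.004 0.0106 far 234.9 near 385.1 farbot 226.1
0.004 0.0126 far 236.5 near 388.5 farbot 227.5
obs 248.5 392.5 240
```

Request:
servo_tool([
  {"dp": [0.019,-0.0138,0],"spin": 0},
  {"dp": [0.019,-0.0138,0],"spin": 0},
  {"dp": [0.019,-0.0138,0.03],"spin": 0},
  {"dp": [0.019,-0.0138,0.04],"spin": 0},
  {"dp": [0.019,-0.0138,0.05],"spin": 0},
  {"dp": [0.019,-0.0138,0.058],"spin": 0},
  {"dp": [0.019,-0.0138,0.058],"spin": 0},
])

```text
time: 20.6
eef_pos: [0.6048, 0.3216, 0.1103]
eef_rot: [[0.917, 0.399, -0.002], [0.399, -0.917, -0.001], [-0.002, 0.0, -1.0]]
force: [0.1, 0.2, -1.9]
gripper_width: 0.0501
grasp_force: 95.1
```

Request:
servo_tool([
  {"dp": [0,0,0.01],"spin": 0},
  {"dp": [0,0,0.02],"spin": 0},
  {"dp": [0,0,0.03],"spin": 0},
  {"dp": [0,0,0.036],"spin": 0},
  {"dp": [0,0,0.036],"spin": 0},
])

```text
time: 21.1
eef_pos: [0.6046, 0.3219, 0.0737]
eef_rot: [[0.917, 0.399, -0.002], [0.399, -0.917, -0.001], [-0.002, 0.0, -1.0]]
force: [-0.6, -0.6, -2.4]
gripper_width: 0.0497
grasp_force: 95.2
```

Request:
servo_tool([
  {"dp": [0,0,0.0025],"spin": 0},
  {"dp": [0,0,0.003],"spin": 0},
  {"dp": [0,0,0.003],"spin": 0},
])

```text
time: 21.4
eef_pos: [0.6054, 0.3221, 0.0725]
eef_rot: [[0.917, 0.399, -0.0], [0.399, -0.917, -0.0], [-0.0, -0.0, -1.0]]
force: [-1.4, 0.1, -1.2]
gripper_width: 0.0499
grasp_force: 95.2
```

Request:
servo_tool([
  {"dp": [0,0,0],"spin": 0},
  {"dp": [0,0,0],"spin": 0},
  {"dp": [0,0,0],"spin": 0},
  {"dp": [0,0,0],"spin": 0},
  {"dp": [0,0,0],"spin": 0},
], hand=1)

```text
time: 21.9
eef_pos: [0.6057, 0.3223, 0.0726]
eef_rot: [[0.917, 0.399, 0.001], [0.399, -0.917, 0.0], [0.001, -0.0, -1.0]]
force: [-0.4, 0.1, -0.5]
gripper_width: 0.0853
grasp_force: 0.0
```

Request:
servo_tool([
  {"dp": [0,0,-0.04],"spin": 0},
  {"dp": [0,0,-0.09],"spin": 0},
  {"dp": [0,0,-0.12],"spin": 0},
  {"dp": [-0.04,0.02,-0.16],"spin": 0},
  {"dp": [-0.04,0.02,-0.16],"spin": 0},
  {"dp": [-0.04,0.02,-0.16],"spin": 0},
  {"dp": [-0.04,0.02,-0.16],"spin": 0},
])

```text
time: 22.6
eef_pos: [0.5766, 0.288, 0.2316]
eef_rot: [[0.917, 0.399, -0.0], [0.399, -0.917, 0.0], [-0.0, -0.0, -1.0]]
force: [0.2, -0.1, -0.2]
gripper_width: 0.0853
grasp_force: 0.0
```

Run:
```python
from h import *
im,c=look('w14');go((.5315,.0425,.231))
find(im,c,'grey',(.604,.3206),.079,.081)
S=arm.capture('scene');cv2.imwrite('pics/sc2.png',S[...,::-1]);cc=arm.calibration('scene')
for e,a,ct in blobs(cv2.morphologyEx(masks(S)['grey'],cv2.MORPH_OPEN,np.ones((3,3),np.uint8)),80,1500):
    p=ray(cc,e[0],.009)[0]
    if .4<p[0]<.7 and -.1<p[1]<.4: print('scene grey',np.round(e[0]),a,p)
```

```text
t 22.65 pos [0.5765 0.2881 0.2307] yaw 23.5 F [ 0.5 -0.4 -0.2] w 0.0855 gf 0.0 -> dp [-0.1393  0.2072 -0.0001] spin None
grey px [285.8 164.3] world [0.6046 0.3224] diam mm [55.1 56.4]
scene grey [210. 263.] 592.5 [0.4561 0.3568 0.009 ]
scene grey [367. 239.] 168.0 [0.5587 0.0756 0.009 ]
scene grey [322. 183.] 265.0 [0.6769 0.1829 0.009 ]
scene grey [243. 180.] 339.0 [0.658  0.3446 0.009 ]
```

Request:
servo_tool([
  {"dp": [-0.139,0.207,0],"spin": 0},
  {"dp": [-0.139,0.207,0],"spin": 0},
  {"dp": [-0.139,0.207,0],"spin": 0},
  {"dp": [-0.139,0.207,0],"spin": 0},
  {"dp": [-0.139,0.207,0],"spin": 0},
  {"dp": [-0.139,0.207,0],"spin": 0},
  {"dp": [-0.139,0.207,0],"spin": 0},
  {"dp": [-0.139,0.207,0],"spin": 0},
])

```text
time: 23.5
eef_pos: [0.5324, 0.0436, 0.2314]
eef_rot: [[0.917, 0.4, -0.001], [0.4, -0.917, 0.001], [-0.001, -0.001, -1.0]]
force: [-0.0, -0.6, 0.3]
gripper_width: 0.085
grasp_force: 0.0
```

Request:
servo_tool([
  {"dp": [0,0,0],"spin": 0},
  {"dp": [0,0,0],"spin": 0},
])

```text
time: 23.7
eef_pos: [0.5322, 0.044, 0.232]
eef_rot: [[0.916, 0.401, -0.0], [0.401, -0.916, 0.0], [-0.0, -0.0, -1.0]]
force: [-0.3, 0.6, 0.3]
gripper_width: 0.0856
grasp_force: 0.0
```

Run:
```python
from h import *
im,c=look('w15')
find(im,c,'grey',(.5615,.0765),.008,.012);go((.5615,.0765,-.001))
```

```text
grey px [293.2 157. ] world [0.5602 0.077 ] diam mm [46.9 48.2]
t 23.75 pos [0.5322 0.0439 0.2321] yaw 23.7 F [-0.6  0.4  0.3] w 0.0856 gf 0.0 -> dp [ 0.04   -0.018   0.2331] spin None
```

Request:
servo_tool([
  {"dp": [0.039,-0.0191,0.05],"spin": 0},
  {"dp": [0.039,-0.0191,0.1],"spin": 0},
  {"dp": [0.039,-0.0191,0.15],"spin": 0},
  {"dp": [0.039,-0.0191,0.19],"spin": 0},
  {"dp": [0.039,-0.0191,0.22],"spin": 0},
  {"dp": [0.039,-0.0191,0.232],"spin": 0},
  {"dp": [0.039,-0.0191,0.232],"spin": 0},
  {"dp": [0.039,-0.0191,0.232],"spin": 0},
])

```text
time: 24.55
eef_pos: [0.5615, 0.0761, 0.0015]
eef_rot: [[0.917, 0.4, 0.002], [0.4, -0.917, 0.0], [0.002, 0.001, -1.0]]
force: [-0.8, -0.3, 0.3]
gripper_width: 0.0855
grasp_force: 0.0
```

Request:
servo_tool([
  {"dp": [0,0,0],"spin": 0},
  {"dp": [0,0,0],"spin": 0},
  {"dp": [0,0,0],"spin": 0},
  {"dp": [0,0,0],"spin": 0},
  {"dp": [0,0,0],"spin": 0},
  {"dp": [0,0,0],"spin": 0},
  {"dp": [0,0,0],"spin": 0},
], hand=0.35, grip_force=90)

```text
time: 25.25
eef_pos: [0.5612, 0.0758, 0.0029]
eef_rot: [[0.917, 0.399, 0.003], [0.399, -0.917, 0.0], [0.003, 0.001, -1.0]]
force: [-1.8, 0.7, 12.5]
gripper_width: 0.042
grasp_force: 89.4
```

Request:
servo_tool([
  {"dp": [0,0,-0.02],"spin": 0},
  {"dp": [0,0,-0.05],"spin": 0},
  {"dp": [0,0,-0.1],"spin": 0},
  {"dp": [0,0,-0.15],"spin": 0},
  {"dp": [0,0,-0.17],"spin": 0},
  {"dp": [0,0,-0.17],"spin": 0},
])

```text
time: 25.85
eef_pos: [0.5629, 0.0758, 0.175]
eef_rot: [[0.917, 0.399, 0.01], [0.399, -0.917, 0.001], [0.009, 0.003, -1.0]]
force: [0.9, 0.4, -1.6]
gripper_width: 0.0415
grasp_force: 91.8
```

Run:
```python
from h import *
im,c=look('w16');go((.594,.303,.175))
g=im[...,0].astype(int);print('col315 from 240:',g[240:400:3,315])
s=arm.sense();R=np.array(s['eef_rot']);x=np.array(s['eef_pos'])
P=lambda a,z:proj(c,x+R@np.array([a,0,-z]))[1].round(1)
for d in (-.002,0,.002):
  for z in (.0096,.012): print(d,z,'far',P(.024+d,z),'near',P(-.024+d,z),'farbot',P(.024+d,z-.012))
```

```text
t 25.9 pos [0.561  0.0757 0.1724] yaw 23.5 F [-1.  -0.4 -1.3] w 0.042 gf 91.8 -> dp [ 0.121  -0.1953 -0.0024] spin None
col315 from 240: [154 151 148  88  79  80  91 129 126 126 126 124 123 122 122 122 122 120
 115  95 161 165 165 166 166 166 166 166 167 168 167  58  46  47  50  52
  61  59  58  55  53  53  54  54  54  54  56  63  81  82  82  83  85  85]
-0.002 0.0096 far 265.3 near 388.1 farbot 254.8
-0.002 0.012 far 267.6 near 392.0 farbot 256.8
0 0.0096 far 259.7 near 383.4 farbot 249.6
0 0.012 far 261.9 near 387.3 farbot 251.5
0.002 0.0096 far 254.1 near 378.6 farbot 244.4
0.002 0.012 far 256.2 near 382.5 farbot 246.2
```

Request:
servo_tool([
  {"dp": [0.025,-0.04,0],"spin": 0},
  {"dp": [0.05,-0.08,0],"spin": 0},
  {"dp": [0.075,-0.12,0],"spin": 0},
  {"dp": [0.1,-0.16,0],"spin": 0},
  {"dp": [0.121,-0.195,0],"spin": 0},
  {"dp": [0.121,-0.195,0],"spin": 0},
  {"dp": [0.121,-0.195,0],"spin": 0},
  {"dp": [0.121,-0.195,0],"spin": 0},
])

```text
time: 26.7
eef_pos: [0.5918, 0.3014, 0.1682]
eef_rot: [[0.917, 0.399, -0.004], [0.399, -0.917, -0.002], [-0.004, 0.001, -1.0]]
force: [-0.0, -0.5, -1.2]
gripper_width: 0.0417
grasp_force: 91.9
```

Run:
```python
from h import *
im,c=look('w17');go((.6043,.3212,.115))
g=im[...,0].astype(int);print('col315 from 240:',g[240:400:3,315])
```

```text
t 26.75 pos [0.5921 0.3011 0.1687] yaw 23.5 F [ 0.3 -0.2 -1.3] w 0.0419 gf 91.9 -> dp [ 0.0194 -0.0136  0.0537] spin None
col315 from 240: [ 76  67  67  69  75  76  89 129 128 129 129 128 126 126 125 126 126 123
 118  99 166 168 169 169 169 168 169 170 170 171 169  60  49  50  54  54
  62  61  59  56  55  55  55  56  55  56  57 102 164 163 162 162 163 163]
```

Request:
servo_tool([
  {"dp": [0.0194,-0.0136,0],"spin": 0},
  {"dp": [0.0194,-0.0136,0],"spin": 0},
  {"dp": [0.0194,-0.0136,0.03],"spin": 0},
  {"dp": [0.0194,-0.0136,0.038],"spin": 0},
  {"dp": [0.0194,-0.0136,0.046],"spin": 0},
  {"dp": [0.0194,-0.0136,0.054],"spin": 0},
  {"dp": [0.0194,-0.0136,0.054],"spin": 0},
])

```text
time: 27.45
eef_pos: [0.605, 0.3223, 0.1154]
eef_rot: [[0.917, 0.399, -0.002], [0.399, -0.917, -0.001], [-0.002, 0.0, -1.0]]
force: [-0.1, 1.0, -1.7]
gripper_width: 0.0421
grasp_force: 91.9
```

Request:
servo_tool([
  {"dp": [0,0,0.01],"spin": 0},
  {"dp": [0,0,0.02],"spin": 0},
  {"dp": [0,0,0.027],"spin": 0},
  {"dp": [0,0,0.029],"spin": 0},
  {"dp": [0,0,0.029],"spin": 0},
])

```text
time: 27.95
eef_pos: [0.605, 0.3228, 0.0864]
eef_rot: [[0.917, 0.399, -0.001], [0.399, -0.917, -0.001], [-0.002, -0.0, -1.0]]
force: [-0.7, -0.5, -2.8]
gripper_width: 0.0418
grasp_force: 91.8
```

Request:
servo_tool([
  {"dp": [0,0,0.0015],"spin": 0},
  {"dp": [0,0,0.0025],"spin": 0},
  {"dp": [0,0,0.0025],"spin": 0},
])

```text
time: 28.25
eef_pos: [0.6055, 0.3229, 0.085]
eef_rot: [[0.917, 0.399, 0.0], [0.399, -0.917, -0.0], [-0.0, 0.0, -1.0]]
force: [-1.1, -1.4, -0.8]
gripper_width: 0.0416
grasp_force: 92.0
```

Request:
servo_tool([
  {"dp": [0,0,0],"spin": 0},
  {"dp": [0,0,0],"spin": 0},
  {"dp": [0,0,0],"spin": 0},
  {"dp": [0,0,0],"spin": 0},
  {"dp": [0,0,0],"spin": 0},
], hand=1)

```text
time: 28.75
eef_pos: [0.6058, 0.3231, 0.085]
eef_rot: [[0.917, 0.399, 0.001], [0.399, -0.917, 0.0], [0.001, -0.0, -1.0]]
force: [0.3, -0.6, -0.4]
gripper_width: 0.0859
grasp_force: 0.0
```

Request:
servo_tool([
  {"dp": [0,0,-0.04],"spin": 0},
  {"dp": [0,0,-0.09],"spin": 0},
  {"dp": [-0.02,0.01,-0.12],"spin": 0},
  {"dp": [-0.04,0.02,-0.147],"spin": 0},
  {"dp": [-0.04,0.02,-0.147],"spin": 0},
  {"dp": [-0.04,0.02,-0.147],"spin": 0},
  {"dp": [-0.04,0.02,-0.147],"spin": 0},
])

```text
time: 29.45
eef_pos: [0.5766, 0.2888, 0.2306]
eef_rot: [[0.917, 0.399, -0.001], [0.399, -0.917, -0.0], [-0.001, -0.0, -1.0]]
force: [0.0, 0.6, 0.1]
gripper_width: 0.0853
grasp_force: 0.0
```

Run:
```python
from h import *
im,c=look('w18');go((.522,.161,.231))
find(im,c,'grey',(.604,.3206),.091,.093)
find(im,c,'grey',(.551,.196),.008,.012)
print(proj(c,(.551,.196,.012)))
```

```text
t 29.5 pos [0.5765 0.2888 0.2301] yaw 23.5 F [ 0.6 -1.  -0.8] w 0.0856 gf 0.0 -> dp [-0.101   0.0954 -0.0007] spin None
grey px [286.3 163.7] world [0.6063 0.3227] diam mm [52.5 53.2]
[395.7722 268.1036]
```

Request:
servo_tool([
  {"dp": [-0.1,0.095,0],"spin": 0},
  {"dp": [-0.1,0.095,0],"spin": 0},
  {"dp": [-0.1,0.095,0],"spin": 0},
  {"dp": [-0.1,0.095,0],"spin": 0},
  {"dp": [-0.1,0.095,0],"spin": 0},
  {"dp": [-0.1,0.095,0],"spin": 0},
  {"dp": [-0.1,0.095,0],"spin": 0},
])

```text
time: 30.2
eef_pos: [0.5239, 0.1628, 0.2313]
eef_rot: [[0.916, 0.4, -0.0], [0.4, -0.916, 0.0], [-0.0, -0.0, -1.0]]
force: [0.9, 0.8, 0.0]
gripper_width: 0.0854
grasp_force: 0.0
```

Run:
```python
from h import *
im,c=look('w19')
find(im,c,'grey',(.551,.196),.008,.012);go((.551,.196,0.0))
```

```text
grey px [290.9 158.6] world [0.55  0.197] diam mm [38.6 39.5]
t 30.25 pos [0.5238 0.1628 0.2314] yaw 23.6 F [ 0.9  0.2 -0.5] w 0.0851 gf 0.0 -> dp [ 0.0383 -0.0194  0.2314] spin None
```

Request:
servo_tool([
  {"dp": [0.038,-0.0208,0.05],"spin": 0},
  {"dp": [0.038,-0.0208,0.1],"spin": 0},
  {"dp": [0.038,-0.0208,0.15],"spin": 0},
  {"dp": [0.038,-0.0208,0.19],"spin": 0},
  {"dp": [0.038,-0.0208,0.22],"spin": 0},
  {"dp": [0.038,-0.0208,0.231],"spin": 0},
  {"dp": [0.038,-0.0208,0.231],"spin": 0},
  {"dp": [0.038,-0.0208,0.231],"spin": 0},
])

```text
time: 31.05
eef_pos: [0.5511, 0.1966, 0.002]
eef_rot: [[0.917, 0.4, 0.002], [0.4, -0.917, 0.001], [0.002, 0.0, -1.0]]
force: [0.3, -0.0, 0.1]
gripper_width: 0.0855
grasp_force: 0.0
```

Request:
servo_tool([
  {"dp": [0,0,0],"spin": 0},
  {"dp": [0,0,0],"spin": 0},
  {"dp": [0,0,0],"spin": 0},
  {"dp": [0,0,0],"spin": 0},
  {"dp": [0,0,0],"spin": 0},
  {"dp": [0,0,0],"spin": 0},
  {"dp": [0,0,0],"spin": 0},
], hand=0.27, grip_force=80)

```text
time: 31.75
eef_pos: [0.5504, 0.1961, 0.0027]
eef_rot: [[0.917, 0.399, 0.002], [0.399, -0.917, 0.001], [0.003, 0.0, -1.0]]
force: [-1.4, -1.2, 9.4]
gripper_width: 0.0343
grasp_force: 78.7
```

Request:
servo_tool([
  {"dp": [0,0,-0.02],"spin": 0},
  {"dp": [0,0,-0.05],"spin": 0},
  {"dp": [0,0,-0.1],"spin": 0},
  {"dp": [0,0,-0.15],"spin": 0},
  {"dp": [0,0,-0.172],"spin": 0},
  {"dp": [0,0,-0.172],"spin": 0},
])

```text
time: 32.35
eef_pos: [0.5525, 0.1966, 0.1778]
eef_rot: [[0.917, 0.399, 0.01], [0.399, -0.917, 0.003], [0.01, 0.001, -1.0]]
force: [0.9, 0.2, -0.6]
gripper_width: 0.0342
grasp_force: 80.5
```

Run:
```python
from h import *
im,c=look('w20');go((.594,.303,.175))
g=im[...,0].astype(int);print('col315 from 240:',g[240:400:3,315])
s=arm.sense();R=np.array(s['eef_rot']);x=np.array(s['eef_pos'])
P=lambda a,z:proj(c,x+R@np.array([a,0,-z]))[1].round(1)
for d in (-.002,0,.002):
  for z in (.0096,.012): print(d,z,'far',P(.020+d,z),'near',P(-.020+d,z),'farbot',P(.020+d,z-.012))
```

```text
t 32.4 pos [0.5507 0.1961 0.175 ] yaw 23.5 F [-0.1  0.1 -1.5] w 0.0342 gf 80.5 -> dp [ 0.0824 -0.0807  0.0003] spin None
col315 from 240: [164 161 159 156 112  91  87  82  80  87 129 127 127 126 127 126 125 124
 118 101 166 167 167 166 167 167 168 168 167 169  93  50  50  52  54  65
  64  60  57  57  58  58  58  56  28  29  31  32  33  38  40  42  44 119]
-0.002 0.0096 far 276.5 near 378.7 farbot 265.3
-0.002 0.012 far 279.0 near 382.6 farbot 267.4
0 0.0096 far 271.0 near 373.9 farbot 260.2
0 0.012 far 273.4 near 377.7 farbot 262.2
0.002 0.0096 far 265.5 near 369.1 farbot 255.0
0.002 0.012 far 267.8 near 372.9 farbot 257.0
```

Request:
servo_tool([
  {"dp": [0.03,-0.028,0],"spin": 0},
  {"dp": [0.06,-0.056,0],"spin": 0},
  {"dp": [0.085,-0.08,0],"spin": 0},
  {"dp": [0.085,-0.08,0],"spin": 0},
  {"dp": [0.085,-0.08,0],"spin": 0},
  {"dp": [0.085,-0.08,0],"spin": 0},
])

```text
time: 33.0
eef_pos: [0.594, 0.3019, 0.1707]
eef_rot: [[0.917, 0.399, -0.004], [0.399, -0.917, -0.002], [-0.005, 0.0, -1.0]]
force: [-0.7, 0.1, -0.4]
gripper_width: 0.0344
grasp_force: 80.4
```

Run:
```python
from h import *
im,c=look('w21');go((.604,.3212,.12))
g=im[...,0].astype(int);print('col315 from 240:',g[240:400:3,315])
u=proj(c,(.604,.3206,.123));print(u);u=(u+[3,0]).astype(int)
print(g[u[1]-14:u[1]+15:2,u[0]-14:u[0]+15:2])
```

```text
t 33.05 pos [0.5943 0.3018 0.1713] yaw 23.5 F [-0.1 -0.3 -1.4] w 0.0348 gf 80.4 -> dp [ 0.0168 -0.014   0.0512] spin None
col315 from 240: [123 123  77  67  69  87  82  74  72  77 126 125 126 125 126 125 124 122
 116 106 167 166 168 169 168 168 168 169 169 171  93  50  49  52  54  64
  62  58  56  56  57  57  57  68 163 165 166 165 165 162 161 162 163 163]
[283.6985 234.2444]
[[ 99  73  54  66  71  74  75  71  70  66  61  57  53  50  40]
 [105  86  61  71  74  77  79  76  72  69  64  59  54  49  49]
 [110  94  73  75  77  81  83  79  75  72  67  60  55  49  50]
 [115 101  74  76  82  85  86  83  78  74  68  62  55  50  56]
 [121 114  76  79  84  89  89  85  79  75  70  63  57  54  99]
 [127 122  74  81  87  93  72  62  70  75  69  63  58  58 105]
 [131 127  80  80  93 107 104  92  71  68  68  63  58  84 106]
 [132 134 102  77 109 122 117 115  83  63  66  61  57  97  98]
 [131 133 133  85 107 134 134 131  77  66  64  60  68 104 135]
 [130 129 133 123  92 119 139 137 123  68  67 107 133 136 133]
 [129 128 129 131 132 117 101  98  91  89 118 135 133 131 129]
 [128 129 129 129 129 130 126 128 130 129 129 127 125 127 128]
 [128 128 128 129 128 127 126 128 127 126 126 125 126 127 127]
 [128 128 129 128 128 125 127 128 126 127 125 124 126 127 127]
 [128 129 129 128 126 125 128 127 127 126 124 125 126 126 126]]
```

Request:
servo_tool([
  {"dp": [0.016,-0.014,0],"spin": 0},
  {"dp": [0.016,-0.014,0],"spin": 0},
  {"dp": [0.016,-0.014,0.03],"spin": 0},
  {"dp": [0.016,-0.014,0.04],"spin": 0},
  {"dp": [0.016,-0.014,0.05],"spin": 0},
  {"dp": [0.016,-0.014,0.058],"spin": 0},
  {"dp": [0.016,-0.014,0.058],"spin": 0},
])

```text
time: 33.75
eef_pos: [0.604, 0.3217, 0.1137]
eef_rot: [[0.917, 0.399, -0.002], [0.399, -0.917, -0.001], [-0.002, 0.0, -1.0]]
force: [-0.5, -0.1, -0.9]
gripper_width: 0.0343
grasp_force: 80.4
```

Request:
servo_tool([
  {"dp": [0,0,0.007],"spin": 0},
  {"dp": [0,0,0.013],"spin": 0},
  {"dp": [0,0,0.016],"spin": 0},
  {"dp": [0,0,0.016],"spin": 0},
])

```text
time: 34.15
eef_pos: [0.6044, 0.3223, 0.0982]
eef_rot: [[0.917, 0.399, -0.001], [0.399, -0.917, -0.0], [-0.001, 0.0, -1.0]]
force: [-1.0, -0.7, -1.9]
gripper_width: 0.0341
grasp_force: 80.4
```

Request:
servo_tool([
  {"dp": [0,0,0.0015],"spin": 0},
  {"dp": [0,0,0.0025],"spin": 0},
  {"dp": [0,0,0.0025],"spin": 0},
])

```text
time: 34.45
eef_pos: [0.6046, 0.3223, 0.0963]
eef_rot: [[0.917, 0.399, -0.0], [0.399, -0.917, -0.0], [-0.0, 0.0, -1.0]]
force: [-2.2, -1.5, -2.0]
gripper_width: 0.0343
grasp_force: 80.5
```

Request:
servo_tool([
  {"dp": [0,0,0],"spin": 0},
  {"dp": [0,0,0],"spin": 0},
  {"dp": [0,0,0],"spin": 0},
  {"dp": [0,0,0],"spin": 0},
  {"dp": [0,0,0],"spin": 0},
], hand=1)

```text
time: 34.95
eef_pos: [0.6048, 0.3225, 0.0964]
eef_rot: [[0.917, 0.399, 0.0], [0.399, -0.917, 0.0], [0.0, -0.0, -1.0]]
force: [0.7, -0.9, 0.6]
gripper_width: 0.0857
grasp_force: 0.0
```

Request:
servo_tool([
  {"dp": [0,0,-0.04],"spin": 0},
  {"dp": [0,0,-0.08],"spin": 0},
  {"dp": [-0.02,0.01,-0.11],"spin": 0},
  {"dp": [-0.04,0.02,-0.135],"spin": 0},
  {"dp": [-0.04,0.02,-0.135],"spin": 0},
  {"dp": [-0.04,0.02,-0.135],"spin": 0},
  {"dp": [-0.04,0.02,-0.135],"spin": 0},
])

```text
time: 35.65
eef_pos: [0.5758, 0.2883, 0.23]
eef_rot: [[0.917, 0.399, -0.001], [0.399, -0.917, -0.0], [-0.001, -0.0, -1.0]]
force: [-0.2, -0.2, -0.7]
gripper_width: 0.0855
grasp_force: 0.0
```

Run:
```python
from h import *
im,c=look('w22');go((.5235,-.071,.231))
find(im,c,'grey',(.604,.3206),.1,.105)
sd=arm.capture('side')[150:230,310:410,::-1]
cv2.imwrite('pics/w22z.png',np.hstack([cv2.resize(im[100:230,220:350,::-1],(400,400),interpolation=cv2.INTER_CUBIC),cv2.resize(sd,(400,320),interpolation=cv2.INTER_CUBIC)[:].repeat(1,0) if 0 else cv2.copyMakeBorder(cv2.resize(sd,(400,320),interpolation=cv2.INTER_CUBIC),0,80,0,0,cv2.BORDER_CONSTANT)]))
```

```text
t 35.7 pos [0.5757 0.2883 0.2296] yaw 23.5 F [ 1.  -0.2 -0.6] w 0.0857 gf 0.0 -> dp [-0.1914  0.3085 -0.001 ] spin None
grey px [286.6 163.1] world [0.607  0.3219] diam mm [50.4 51.6]
```

View pics/w22z.png

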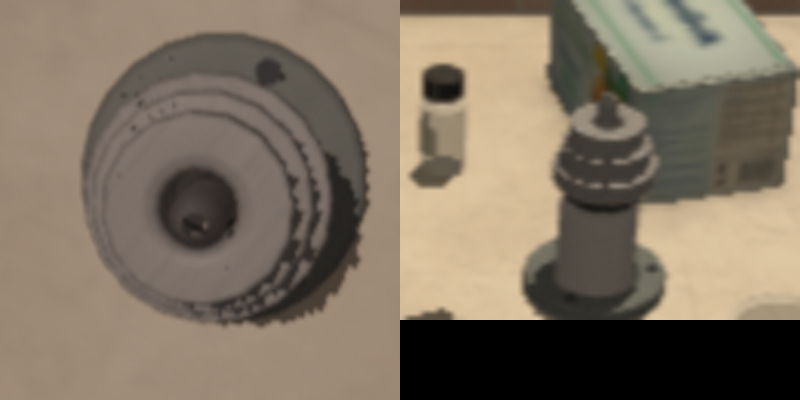

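Request:
servo_tool([
  {"dp": [-0.19,0.308,0],"spin": 0},
  {"dp": [-0.19,0.308,0],"spin": 0},
  {"dp": [-0.19,0.308,0],"spin": 0},
  {"dp": [-0.19,0.308,0],"spin": 0},
  {"dp": [-0.19,0.308,0],"spin": 0},
  {"dp": [-0.19,0.308,0],"spin": 0},
  {"dp": [-0.19,0.308,0],"spin": 0},
  {"dp": [-0.19,0.308,0],"spin": 0},
])

```text
time: 36.55
eef_pos: [0.524, -0.0745, 0.2301]
eef_rot: [[0.918, 0.396, -0.002], [0.396, -0.918, -0.002], [-0.003, 0.001, -1.0]]
force: [0.8, 0.6, -0.0]
gripper_width: 0.0855
grasp_force: 0.0
```

Request:
servo_tool([
  {"dp": [0,0,0],"spin": 0},
  {"dp": [0,0,0],"spin": 0},
  {"dp": [0,0,0],"spin": 0},
])

```text
time: 36.85
eef_pos: [0.5251, -0.0685, 0.2308]
eef_rot: [[0.916, 0.401, -0.001], [0.401, -0.916, 0.001], [-0.0, -0.001, -1.0]]
force: [-0.1, 0.2, 0.9]
gripper_width: 0.085
grasp_force: 0.0
```

Run:
```python
from h import *
im,c=look('w23');go((.5535,-.037,.231))
find(im,c,'brass',(.5535,-.037),.01,.016)
```

```text
t 36.9 pos [ 0.5251 -0.0684  0.231 ] yaw 23.7 F [ 0.1 -0.3 -0.2] w 0.0853 gf 0.0 -> dp [ 0.0386 -0.0174  0.    ] spin None
brass px [295.5 159.3] world [ 0.5524 -0.038 ] diam mm [30.3 31.2]
```

Request:
servo_tool([
  {"dp": [0.0375,-0.017,0.05],"spin": 0},
  {"dp": [0.0375,-0.017,0.1],"spin": 0},
  {"dp": [0.0375,-0.017,0.15],"spin": 0},
  {"dp": [0.0375,-0.017,0.19],"spin": 0},
  {"dp": [0.0375,-0.017,0.22],"spin": 0},
  {"dp": [0.0375,-0.017,0.228],"spin": 0},
  {"dp": [0.0375,-0.017,0.228],"spin": 0},
  {"dp": [0.0375,-0.017,0.228],"spin": 0},
])

```text
time: 37.7
eef_pos: [0.554, -0.0392, 0.0047]
eef_rot: [[0.916, 0.4, 0.003], [0.4, -0.916, -0.0], [0.002, 0.001, -1.0]]
force: [0.2, 0.1, 0.9]
gripper_width: 0.0854
grasp_force: 0.0
```

Request:
servo_tool([
  {"dp": [0,0,0],"spin": 0},
  {"dp": [0,0,0],"spin": 0},
  {"dp": [0,0,0],"spin": 0},
  {"dp": [0,0,0],"spin": 0},
  {"dp": [0,0,0],"spin": 0},
  {"dp": [0,0,0],"spin": 0},
  {"dp": [0,0,0],"spin": 0},
], hand=0.15, grip_force=70)

```text
time: 38.4
eef_pos: [0.5528, -0.0397, 0.0045]
eef_rot: [[0.917, 0.399, 0.001], [0.399, -0.917, -0.0], [0.001, 0.001, -1.0]]
force: [-1.6, 0.3, 7.6]
gripper_width: 0.0247
grasp_force: 68.5
```

Request:
servo_tool([
  {"dp": [0,0,-0.02],"spin": 0},
  {"dp": [0,0,-0.05],"spin": 0},
  {"dp": [0,0,-0.1],"spin": 0},
  {"dp": [0,0,-0.15],"spin": 0},
  {"dp": [0,0,-0.17],"spin": 0},
  {"dp": [0,0,-0.17],"spin": 0},
])

```text
time: 39.0
eef_pos: [0.5551, -0.0401, 0.1776]
eef_rot: [[0.917, 0.399, 0.009], [0.399, -0.917, -0.001], [0.008, 0.005, -1.0]]
force: [-0.3, 0.0, -0.9]
gripper_width: 0.0249
grasp_force: 69.2
```

Run:
```python
from h import *
im,c=look('w24');go((.594,.303,.175))
s=arm.sense();R=np.array(s['eef_rot']);x=np.array(s['eef_pos'])
for e,a,ct in blobs(masks(im)['brass'],200): print(e,a,ct[:,0].min(0),ct[:,0].max(0))
P=lambda a,z:proj(c,x+R@np.array([a,0,-z]))[1].round(1)
for d in (-.002,0,.002):
  for z in (.0116,.0136): print(d,z,'far',P(.015+d,z),'near',P(-.015+d,z),'farbot',P(.015+d,z-.016))
```

```text
t 39.05 pos [ 0.5533 -0.0398  0.175 ] yaw 23.5 F [ 0.1 -0.4 -0.4] w 0.0244 gf 69.2 -> dp [ 0.1741 -0.2981  0.    ] spin None
((315.69854736328125, 312.7356872558594), (84.39315032958984, 92.83981323242188), 176.8986053466797) 5500.5 [278 268] [351 359]
-0.002 0.0116 far 291.7 near 369.3 farbot 275.5
-0.002 0.0136 far 294.0 near 372.5 farbot 277.4
0 0.0116 far 286.3 near 364.4 farbot 270.5
0 0.0136 far 288.5 near 367.5 farbot 272.3
0.002 0.0116 far 280.7 near 359.5 farbot 265.5
0.002 0.0136 far 282.9 near 362.5 farbot 267.2
```

Request:
servo_tool([
  {"dp": [0.024,-0.041,0],"spin": 0},
  {"dp": [0.048,-0.082,0],"spin": 0},
  {"dp": [0.072,-0.123,0],"spin": 0},
  {"dp": [0.096,-0.164,0],"spin": 0},
  {"dp": [0.12,-0.205,0],"spin": 0},
  {"dp": [0.145,-0.25,0],"spin": 0},
  {"dp": [0.166,-0.288,0],"spin": 0},
  {"dp": [0.172,-0.297,0],"spin": 0},
])

```text
time: 39.85
eef_pos: [0.5901, 0.306, 0.1701]
eef_rot: [[0.915, 0.403, -0.004], [0.403, -0.915, 0.001], [-0.003, -0.002, -1.0]]
force: [-0.6, -0.4, -1.1]
gripper_width: 0.0248
grasp_force: 69.3
```

Request:
servo_tool([
  {"dp": [0,0,0],"spin": 0},
  {"dp": [0,0,0],"spin": 0},
  {"dp": [0,0,0],"spin": 0},
])

```text
time: 40.15
eef_pos: [0.5909, 0.2992, 0.1724]
eef_rot: [[0.917, 0.398, -0.002], [0.398, -0.917, -0.002], [-0.003, 0.001, -1.0]]
force: [-0.3, -0.6, -0.8]
gripper_width: 0.0248
grasp_force: 69.2
```

Run:
```python
from h import *
im,c=look('w25');go((.604,.3212,.13))
for e,a,ct in blobs(masks(im)['brass'],200): print(e,a,ct[:,0].min(0),ct[:,0].max(0))
print(proj(c,(.604,.3206,.123)))
cv2.imwrite('pics/w25z.png',cv2.resize(im[180:400,220:420,::-1],None,fx=2.7,fy=2.7,interpolation=cv2.INTER_CUBIC))
```

```text
t 40.2 pos [0.5912 0.2993 0.1728] yaw 23.4 F [-0.6  0.6 -0. ] w 0.0247 gf 69.2 -> dp [ 0.0206 -0.0151  0.0428] spin None
((315.0827941894531, 312.5408020019531), (82.89043426513672, 93.37611389160156), 178.8718719482422) 5505.5 [278 268] [351 358]
[281.0975 225.4871]
```

View pics/w25z.png

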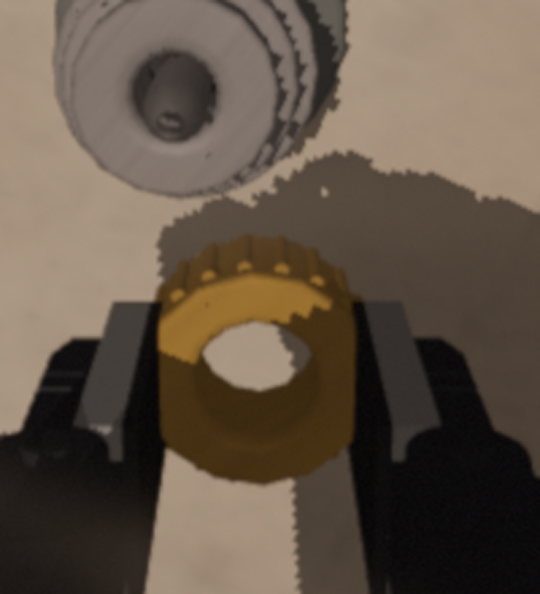

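Request:
servo_tool([
  {"dp": [0.019,-0.0152,0],"spin": 0},
  {"dp": [0.019,-0.0152,0],"spin": 0},
  {"dp": [0.019,-0.0152,0.03],"spin": 0},
  {"dp": [0.019,-0.0152,0.04],"spin": 0},
  {"dp": [0.019,-0.0152,0.05],"spin": 0},
  {"dp": [0.019,-0.0152,0.058],"spin": 0},
  {"dp": [0.019,-0.0152,0.06],"spin": 0},
  {"dp": [0.019,-0.0152,0.06],"spin": 0},
])

```text
time: 41.0
eef_pos: [0.6028, 0.3224, 0.1132]
eef_rot: [[0.917, 0.399, -0.0], [0.399, -0.917, -0.001], [-0.001, 0.0, -1.0]]
force: [0.4, -1.1, -0.7]
gripper_width: 0.0247
grasp_force: 69.2
```

Request:
servo_tool([
  {"dp": [0,0,0.002],"spin": 0},
  {"dp": [0,0,0.0035],"spin": 0},
  {"dp": [0,0,0.0035],"spin": 0},
])

```text
time: 41.3
eef_pos: [0.6029, 0.3228, 0.1102]
eef_rot: [[0.917, 0.399, 0.001], [0.399, -0.917, -0.0], [0.0, 0.0, -1.0]]
force: [-0.2, -1.9, 0.3]
gripper_width: 0.0248
grasp_force: 69.3
```

Request:
servo_tool([
  {"dp": [0,0,0],"spin": 0},
  {"dp": [0,0,0],"spin": 0},
  {"dp": [0,0,0],"spin": 0},
  {"dp": [0,0,0],"spin": 0},
  {"dp": [0,0,0],"spin": 0},
], hand=1)

```text
time: 41.8
eef_pos: [0.6029, 0.3231, 0.1098]
eef_rot: [[0.917, 0.399, 0.0], [0.399, -0.917, 0.0], [0.0, -0.0, -1.0]]
force: [0.2, 0.6, -0.3]
gripper_width: 0.0854
grasp_force: 0.0
```

Request:
servo_tool([
  {"dp": [0,0,-0.04],"spin": 0},
  {"dp": [0,0,-0.08],"spin": 0},
  {"dp": [-0.02,0.01,-0.1],"spin": 0},
  {"dp": [-0.04,0.02,-0.121],"spin": 0},
  {"dp": [-0.04,0.02,-0.121],"spin": 0},
  {"dp": [-0.04,0.02,-0.121],"spin": 0},
  {"dp": [-0.04,0.02,-0.121],"spin": 0},
])

```text
time: 42.5
eef_pos: [0.5741, 0.2889, 0.2297]
eef_rot: [[0.917, 0.399, -0.001], [0.399, -0.917, -0.0], [-0.001, -0.0, -1.0]]
force: [0.4, -0.2, 1.5]
gripper_width: 0.0852
grasp_force: 0.0
```

Run:
```python
from h import *
im,c=look('w26');go((.604,.321,.231))
find(im,c,'brass',(.604,.321),.114,.121)
for n in ('side','scene'):
    S=arm.capture(n);cc=arm.calibration(n);m=masks(S)['brass']
    for e,a,ct in blobs(m,50,1500):
        p=ray(cc,e[0],.114)[0]
        if np.hypot(p[0]-.604,p[1]-.321)<.05:
            print(n,np.round(e[0],1),a,p,'exp px',proj(cc,(.604,.321,.105)),proj(cc,(.604,.321,.121)),ct[:,0].min(0),ct[:,0].max(0),e[2])
```

```text
t 42.55 pos [0.574  0.2889 0.2293] yaw 23.5 F [ 0.8 -0.4 -0.4] w 0.0853 gf 0.0 -> dp [ 0.0403 -0.0175 -0.0017] spin None
brass px [283.9 168.5] world [0.6033 0.3224] diam mm [30.6 31.3]
side [361.4 175.5] 142.0 [0.6033 0.3232 0.114 ] exp px [361.5744 179.8544] [362.049  173.0847] [355 169] [369 182] 86.07487487792969
scene [240.9 167.1] 187.0 [0.6059 0.3234 0.114 ] exp px [242.4505 171.2439] [241.4018 165.5793] [233 160] [248 175] 134.25625610351562
```

```bash
python3 -c "
from station import arm
print(arm.hand_in(), arm.sense()['time'])"
```

```text
the job is handed in; nothing more can be done
the job is handed in; nothing more can be done
```

The load stand is set up and handed in after about 43 s of robot time: the rod is home in the socket, with the buffer, the 56, 48 and 40 mm weights (no 64 mm was laid out) and the collar on it in order; the last camera measurements agree, but the hand-in returned no verdict.

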